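Roll the lapping wheel home into its stand

TASK

The lapping wheel stands on its rim on the green mat: without lifting it off or letting it tip over, roll it (so that it really turns, not dragged) along the mat and over the crest into the slot of the blue stand. Press it home against the rubber pad with a steady push of about 12 N (never more than 20 N) for half a second, then let go so that it stays standing in the slot, resting against the pad. Leave everything else on the bench where it is.

Things in the scene. Friction and masses are not known exactly. Their poses are not given: they have to be found in the camera images.
- wheel: lapping wheel standing on its rim, 0.3 to 0.55 kg: disc 90 mm in diameter, 20 mm thick, copper faces, dark hub pin 16 mm thick, 40 mm over its flat ends. Origin at its centre, 45 mm up at the start. Own y = hub axis; a red mark 32 mm out along own z (up at the start), so x and z turn as it rolls. It turns in a light pinch (3 to 5 N) on the hub ends; a firm pinch drags it, and then up to 5 N of a push is lost to floor friction.
- stand: fixed blue stand, origin on the mat under the crest, x axis along the slot, inward; within 15 degrees of the robot's left (+y). Slot floor: rises from the mat at x = -60 mm to a 6 mm high crest at x = 0, then falls evenly to 0 at x = 85 mm, so a wheel past the crest rests on the pad by itself. Side cheeks 18 mm high, all else but the buffer is lower.
- stand_mouth (a point): point on the mat in the middle of the stand's flared mouth, at stand x = -84 mm, turned like the stand. The mouth is about 44 mm wide between the cheeks and narrows to the slot, 27 mm wide, from stand x = -40 mm inward.
- buffer: grey buffer block fixed at the stand's inner end, turned like it, 26 x 40 x 66 mm high; origin under its centre at stand x = 100 mm, front face at 87 mm. It carries a nearly rigid round rubber pad (24 mm in diameter, centre 48 mm up) facing the entrance, screw-set to stick out 11 to 25 mm: not measured, so a wheel touching it has its centre at stand x = 17 to 31 mm; find it by feel.
- loupe: bystander: black eyeglass loupe, 38 mm wide, 34 mm high, origin under its centre
- tweezers_brass: bystander: brass tweezers lying flat, 120 mm long, origin near their middle
- tweezers_steel: bystander: steel tweezers lying flat, 120 mm long, origin near their middle
- spare_disc: bystander: smaller brass disc lying flat, 64 mm in diameter, 18 mm high, origin under its centre
- oilstone: bystander: turquoise sharpening stone, 25 x 85 x 20 mm, origin under its centre
- holder: bystander: black movement holder, 55 x 75 x 32 mm, origin under its centre
There are look-alikes about, which are no part of the job. Several things look just like the wheel: the one meant starts farthest to the robot's right. Of the things shaped like the stand, the blue one is meant.

How it is judged:
By the outcome, as a careful person would: the job done as asked, in the order asked, and still so for the second after the job is handed in, with the robot touching nothing.
It also fails if it takes over 64 s, if anything falls off the work surface, if the arm or the gripper's body presses on something with over 40 N, if the wrist force passes 120 N, or if a joint passes its speed limit or range.

ROBOT

A 6-joint arm with a two-finger parallel gripper is mounted at the origin on the work surface. World frame = base frame: x ahead of the robot, y to its left, z up, the work surface at z = 0. Lengths are in m, angles in rad, forces in N, time in s.
With the tool pointing down it reaches from about 0.35 to 0.775 m from the base axis. Payload 7.3 kg.
Tool frame: the origin (TCP) lies on the centre line of the jaws, within the pads' length; the fingertips stand 25 mm ahead of it and the grasp point (between the pads) lies 6 mm ahead of it; z points along the fingers, y is the direction in which the jaws open and shut (so a half turn about z gives the same grasp; the last joint's range is limited). The gripper opens to 92 mm and grips with 3 to 60 N. Pads are 19 mm wide; open, the fingers measure 130 mm over their backs; the gripper's body (75 mm by 190 mm) begins 47 mm behind the grasp point.
Start: joints at [-1.416, 0.342, 1.524, -0, 1.275, -0.146], TCP at [0.156, -0.501, 0.229] pointing down, gripper open.
Joint ranges: [-2.53, 2.53], [-0.77, 2.02], [0.04, 2.7], [-1, 4.14], [0.28, 2.66], [-3.11, 3.11]. Speed limits (rad/s): [2.57, 2.57, 3.14, 3.14, 3.14, 3.14].

INTERFACE

Orientations are given as [roll, pitch, yaw] about the fixed x, y, z axes, in that order (R = Rz(yaw) Ry(pitch) Rx(roll)).
In Python, from cell import telemetry, read_camera, workorder gives the robot as it stands.
- The arm moves only by the shell command python3 -m creep 'ROWS' [FORCE]. ROWS is JSON, one flat list of numbers, 5 for each row, row after row: the opening, from 0 (shut) to 1 (fully open), then the shift along the world's x, y, z in m, then the turn about the world's z in rad. A call has 1 to 12 rows; each row shifts and turns the pose as measured when the row begins; what a row does not reach is not made up. A row lasts 1/8 s, in which the tool goes at most 62.5 mm and 10.7 degrees, less where a joint would pass 70% of its speed; a pose out of reach is approached as far as the arm can. A call is refused whole if a number of a shift passes 0.0625 or a number of a turn 0.188, either way. A call with a gripper value outside its range is refused whole. The fingers move at their own pace and stop on an object; FORCE is the grip in N (left out, the last holds). Time passes only in rows, so rows that do not move let the fingers close. It gives the time, the measured TCP pose, the force and the opening at its end, in the units of the state.
- telemetry.observe(): the state, without advancing time (a new reading comes with each control period).
- read_camera(name): name is "side" or "top"; returns a dict with "image" (400x640x3 uint8, red, green, blue), "fovy" (degrees; the focal length in pixels is half the picture's height over the tangent of half this angle, whatever the lens; pixels are square), "cx", "cy" (the principal point, pixels), "distortion" ([k1, k2, p1, p2, k3] as OpenCV has them; the pictures are not rectified), "R" (3x3) and "t" (3): a world point X has camera coordinates R X + t. Camera axes: x right, y down, z forward; pixel columns grow to the right and rows downward; lengths in m; the calibration is good to about 2 mm. A picture is of the moment at which its call begins. There is no depth.
- workorder.hand_in(): hands the job in, once; it reports no verdict.
The state is a dict: "time": time; "qpos": joint angles; "qvel": joint speeds; "joint_efforts": joint torques, N m; "tool_pos": TCP position; "tool_rot": TCP orientation; "contact_force": force on the tool from outside, world axes, zero at the start; "torque": the same for the moment, N m; "opening": finger opening in m.
Only numpy, scipy, OpenCV 4.12 (cv2) and the standard library are available. Lean on these libraries where they do the work, as an engineer would, in place of code of your own. Each camera call takes 0.05 s, during which the arm holds its last target.

## Working session

There is one attempt and no reset: what is moved stays moved. The work goes in short steps, Python scripts to look and compute and a shell command to move; the robot and the scene stay as the last step left them, time stands still between calls to the robot, and variables do not carry over. Pictures are saved under pics/ and viewed, and the job is handed in when it is done.

```bash
ls; mkdir -p pics; cat > h.py <<'E'
import numpy as np, cv2
from cell import telemetry, read_camera, workorder
def cam(n):
    c=read_camera(n); h=c["image"].shape[0]
    f=h/2/np.tan(np.radians(c["fovy"])/2)
    c["K"]=np.array([[f,0,c["cx"]],[0,f,c["cy"]],[0,0,1.]]); c["d"]=np.array(c["distortion"],float)
    c["R"]=np.array(c["R"]);c["t"]=np.array(c["t"]); return c
def ray(c,u,v):
    p=cv2.undistortPoints(np.array([[[u,v]]],float),c["K"],c["d"])[0,0]
    d=c["R"].T@np.array([p[0],p[1],1]); o=-c["R"].T@c["t"]; return o,d
def onz(c,u,v,z=0):
    o,d=ray(c,u,v); return o+d*(z-o[2])/d[2]
def proj(c,X):
    return cv2.projectPoints(np.array(X,float).reshape(-1,1,3),cv2.Rodrigues(c["R"])[0],c["t"],c["K"],c["d"])[0][:,0]
def save(img,name): cv2.imwrite(name,cv2.cvtColor(img,cv2.COLOR_RGB2BGR))
E
python3 - <<'E'
from h import *
for n in("top","side"):
    c=cam(n); save(c["image"],f"pics/{n}0.png"); print(n,c["K"][0,0],c["d"],-c["R"].T@c["t"],c["R"][2])
s=telemetry.observe(); print(s)
E
```

```text
pics
top 447.86484305382265 [-0.09855316  0.          0.          0.          0.        ] [0.29130754 0.13944297 1.20264102] [ 0.19605891  0.01371706 -0.98049617]
side 511.7149437024324 [0.0550094 0.        0.        0.        0.       ] [0.10291334 1.27039868 1.05802371] [ 0.26949268 -0.72283971 -0.63629902]
{'time': 0.1, 'qpos': array([-1.41597791e+00,  3.42627163e-01,  1.52487857e+00, -4.00996506e-07,
        1.27538579e+00, -1.45982310e-01]), 'qvel': array([-4.03343832e-05, -2.51773221e-04, -1.72408718e-04,  1.43434087e-03,
       -6.92143188e-04, -6.30163350e-04]), 'joint_efforts': array([ 1.62951183e-03, -4.32003021e+01, -2.44695085e+01,  7.19797821e-02,
        5.26586850e-02, -4.57629608e-05]), 'tool_pos': array([ 0.15552731, -0.50108238,  0.22844287]), 'tool_rot': array([-3.14030754e+00, -1.88560549e-04,  3.00800726e-01]), 'contact_force': array([0.27878438, 0.44291437, 0.49990943]), 'torque': array([-0.07153803, -0.02456642, -0.04452664]), 'opening': 0.09177400224990417}
```

View pics/top0.png

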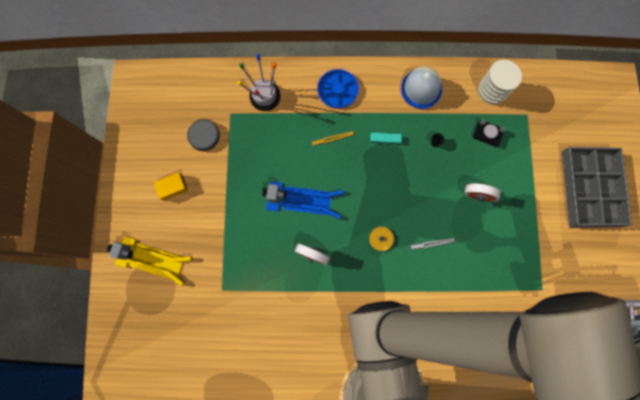

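View pics/side0.png

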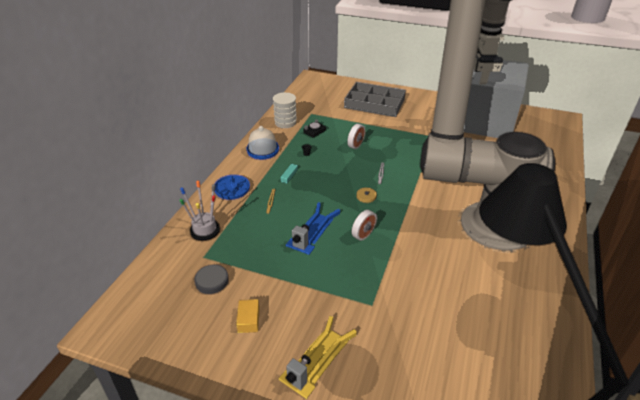

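```bash
python3 - <<'E'
from h import *
c=cam("top");i=c["image"]
a=cv2.resize(i[150:240,420:540],None,fx=4,fy=4,interpolation=cv2.INTER_CUBIC)
b=cv2.resize(i[165:235,250:360],None,fx=5,fy=5,interpolation=cv2.INTER_CUBIC)
s=cam("side")["image"]
d=cv2.resize(s[105:165,320:400],None,fx=5,fy=5,interpolation=cv2.INTER_CUBIC)
e=cv2.resize(s[190:265,275:390],None,fx=5,fy=5,interpolation=cv2.INTER_CUBIC)
for n,x in zip("abde",(a,b,d,e)): save(x,f"pics/crop_{n}.png")
for u,v in((482,193),(312,254),(274,197),(380,239),(345,190),(345,210)): print(u,v,onz(c,u,v,0.0),onz(c,u,v,0.045))
E
```

```text
482 193 [ 0.53574907 -0.27977277  0.        ] [ 0.52660264 -0.2640867   0.045     ]
312 254 [0.36851235 0.18795568 0.        ] [0.36562352 0.18614045 0.045     ]
274 197 [0.52350139 0.29371769 0.        ] [0.51481324 0.28794509 0.045     ]
380 239 [0.40908902 0.00556044 0.        ] [0.40468192 0.01057001 0.045     ]
345 190 [0.54343245 0.09905775 0.        ] [0.53399853 0.10056887 0.045     ]
345 210 [0.48788133 0.09931276 0.        ] [0.480526   0.10081434 0.045     ]
```

View pics/crop_a.png

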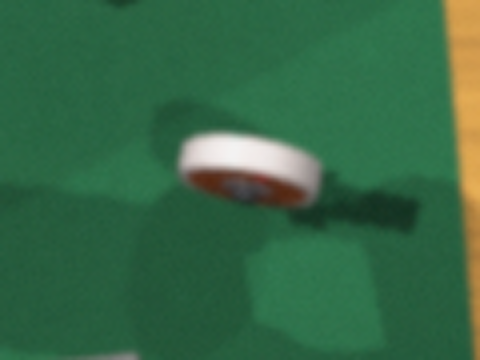

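View pics/crop_b.png

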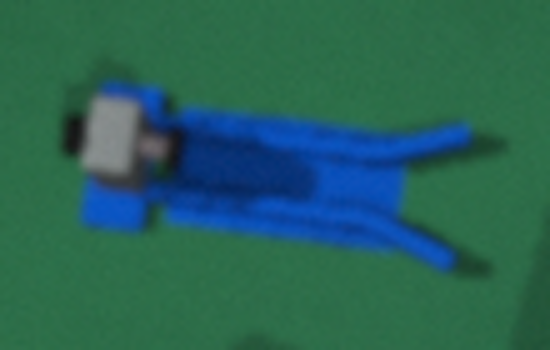

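View pics/crop_d.png

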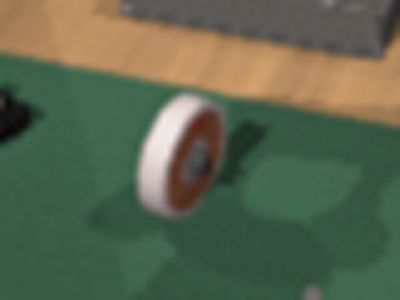

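View pics/crop_e.png

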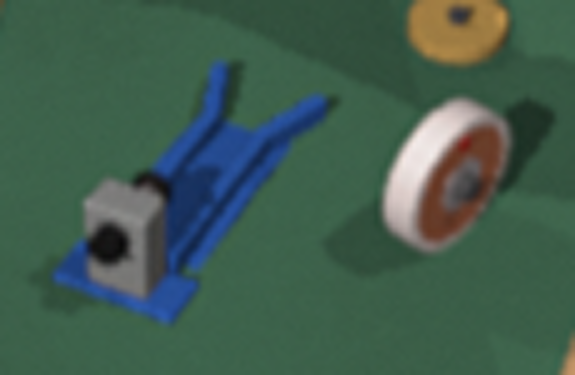

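```bash
cat > fit.py <<'E'
from h import *
from scipy.optimize import minimize
S=4
def hulls(c,parts,roi):
    u0,v0,u1,v1=roi; m=np.zeros(((v1-v0)*S,(u1-u0)*S),np.uint8)
    for P in parts:
        q=(proj(c,P)-[u0,v0]+0.5)*S-0.5
        cv2.fillConvexPoly(m,cv2.convexHull(np.round(q*16).astype(np.int32)),255,shift=4)
    return cv2.resize(m,(u1-u0,v1-v0),interpolation=cv2.INTER_AREA)/255.
def soft(m): return cv2.GaussianBlur(m.astype(np.float64),(0,0),0.8)
def cost(cs,parts,masks,rois):
    e=0
    for c,m,r in zip(cs,masks,rois):
        e+=((soft(hulls(c,parts,r))-soft(m))**2).sum()/m.sum()
    return e
def wheel(x,y,yaw,z=0.045,tilt=0):
    a=np.linspace(0,2*np.pi,60,endpoint=False)
    P=[]
    for r,h in((.045,.01),(.008,.02)):
        P.append(np.concatenate([np.c_[r*np.cos(a),np.full(60,s*h),r*np.sin(a)] for s in(-1,1)]))
    ct,st=np.cos(tilt),np.sin(tilt); Rx=np.array([[1,0,0],[0,ct,-st],[0,st,ct]])
    cy,sy=np.cos(yaw),np.sin(yaw); R=np.array([[cy,-sy,0],[sy,cy,0],[0,0,1]])@Rx
    return [p@R.T+[x,y,z] for p in P]
def wmask(c,roi):
    u0,v0,u1,v1=roi; i=c["image"][v0:v1,u0:u1].astype(int)
    return (i[...,0]>i[...,1]-0).astype(float)
def box(x0,x1,y0,y1,z0,z1): return np.array([[x,y,z] for x in(x0,x1) for y in(y0,y1) for z in(z0,z1)])
def stand(p):
    x,y,yaw,t,tip,xb0,xb1,wb,end,rear=p
    P=[]
    for s in(1,-1):
        w=lambda X,yy:[[X,s*yy,z] for z in(0,.018)]
        sl=(22-13.5)/44.
        P.append(np.array(w(tip,.0135+sl*(-.040-tip))+w(tip,.0135+sl*(-.040-tip)+t)+w(-.04,.0135)+w(-.04,.0135+t)))
        P.append(box(-.04,end,s*.0135,s*(.0135+t),0,.018))
    P.append(np.array([[-.06,q,0] for q in(-.0175,.0175)]+[[0,q,.006] for q in(-.0135,.0135)]))
    P.append(box(0,.085,-.0135,.0135,0,.003))
    P.append(box(xb0,xb1,-wb,wb,0,rear))
    B=[box(.087,.113,-.02,.02,0,.066)]
    cy,sy=np.cos(yaw),np.sin(yaw); R=np.array([[cy,-sy,0],[sy,cy,0],[0,0,1]])
    return [[q@R.T+[x,y,0] for q in g] for g in(P,B,P+B)]
E
python3 - <<'E'
from fit import *
cs=[cam("top"),cam("side")]
rois=[(455,170,515,215),(335,112,375,160)]
ms=[wmask(c,r) for c,r in zip(cs,rois)]
# keep largest comp
for k in range(2):
    n,l,st,_=cv2.connectedComponentsWithStats(ms[k].astype(np.uint8)); ms[k]=(l==1+np.argmax(st[1:,4])).astype(float)
best=None
for yaw in(-1.9,-1.7,-1.5,-1.3):
    for k in ([0,1],[0],[1]):
        r=minimize(lambda p:cost([cs[j] for j in k],wheel(*p),[ms[j] for j in k],[rois[j] for j in k]),[.52,-.268,yaw],method="Nelder-Mead",options=dict(initial_simplex=np.array([[.52,-.268,yaw],[.53,-.268,yaw],[.52,-.26,yaw],[.52,-.268,yaw+.15]]),xatol=1e-5,fatol=1e-6))
        print(k,r.x,r.fun)
E
```

```text
[0, 1] [ 0.52798617 -0.26456372 -1.62225557] 1.6747438001890385
[0] [ 0.5275369  -0.26369414 -1.78713078] 0.06620799983517045
[1] [ 0.54020677 -0.43460754 -0.84397607] 0.5356510379392302
[0, 1] [ 0.52766148 -0.26477659 -1.6093127 ] 1.6754162416163445
[0] [ 0.52750316 -0.26372736 -1.796246  ] 0.06595142814522696
[1] [ 0.55250007 -0.42654586  0.15392931] 0.35915769037980844
[0, 1] [ 0.52826212 -0.26475844 -1.60304157] 1.6750761318351164
[0] [ 0.5274276  -0.26370301 -1.79356573] 0.06572602977350794
[1] [ 0.55260469 -0.42886459  0.16693416] 0.35854163901068437
[0, 1] [ 0.5278498  -0.26342723 -1.59215849] 1.678989160274426
[0] [ 0.52760698 -0.26350994 -1.79112223] 0.06608956210356007
[1] [ 0.55162329 -0.42761623  0.13453345] 0.3583705204312339
```

```bash
cat > fitall.py <<'E'
from fit import *
cs=[cam("top"),cam("side")]
def comp(m,u,v):
    n,l=cv2.connectedComponents(m.astype(np.uint8)); return (l==l[v,u]).astype(float)
rois=[(455,170,515,215),(335,118,375,160)]
ms=[wmask(c,r) for c,r in zip(cs,rois)]
ms=[comp(ms[0],27,21),comp(ms[1],20,18)]
print([m.sum() for m in ms])
p0=np.array([.5275,-.2637,-1.79]);D=np.diag([.006,.006,.1])
for k in ([0,1],[0],[1]):
    r=minimize(lambda p:cost([cs[j] for j in k],wheel(*p),[ms[j] for j in k],[rois[j] for j in k]),p0,method="Nelder-Mead",options=dict(initial_simplex=np.vstack([p0,p0+D]),xatol=1e-5,fatol=1e-6))
    print("wheel",k,r.x.round(4),r.fun)
rs=[(255,175,355,225),(280,195,350,258)]
bl=[];gr=[]
for c,r in zip(cs,rs):
    i=c["image"][r[1]:r[3],r[0]:r[2]].astype(int)
    b=(i[...,2]>1.15*i[...,1])&(i[...,2]>i[...,0]+25)
    g=~((i[...,1]>i[...,0]*1.25)&(i[...,1]>i[...,2]*1.1)) # non-green
    bl.append(b.astype(float)); gr.append(g.astype(float))
def side_by(m,n): save(np.dstack([cv2.resize((q*255).astype(np.uint8),None,fx=6,fy=6,interpolation=0) for q in m]),n)
for k in range(2): side_by([bl[k],gr[k],bl[k]],f"pics/smask{k}_{np.random.randint(1e6)}.png"); print(bl[k].sum(),gr[k].sum())
def sc(p,k):
    P,B,A=stand(p); C=[cs[j] for j in k];Rr=[rs[j] for j in k]
    return cost(C,A,[gr[j] for j in k],Rr)+ (50 if not .002<p[3]<.012 else 0)
p0=np.array([.515,.185,1.62,.006,-.084,.075,.115,.03,.085,.005]);D=np.diag([.008,.008,.1,.003,.006,.01,.006,.006,.01,.003])
for k in ([0,1],[0],[1]):
    x=p0
    for it in range(3):
        r=minimize(lambda p:sc(p,k),x,method="Nelder-Mead",options=dict(initial_simplex=np.vstack([x,x+D]),maxiter=1500,xatol=1e-5,fatol=1e-6)); x=r.x
    print("stand",k,r.x.round(4),r.fun)
    if len(k)==2:
        for j in(0,1):
            im=cv2.resize(cs[j]["image"][rs[j][1]:rs[j][3],rs[j][0]:rs[j][2]],None,fx=6,fy=6,interpolation=cv2.INTER_CUBIC)
            for P in stand(r.x)[2]:
                q=((proj(cs[j],P)-rs[j][:2]+.5)*6).astype(np.int32); cv2.polylines(im,[cv2.convexHull(q)],True,(255,255,0),1)
            save(im,f"pics/sfit{j}.png")
E
python3 fitall.py; ls pics
```

```text
[np.float64(433.0), np.float64(309.0)]
wheel [0, 1] [ 0.5279 -0.2638 -1.7907] 0.07629485038357764
wheel [0] [ 0.5276 -0.2637 -1.7848] 0.06142355692654101
wheel [1] [ 0.529  -0.2658 -1.7814] 0.010138314376898133
1522.0 1887.0
796.0 1195.0
stand [0, 1] [ 0.5142  0.1954  1.4539  0.012  -0.0904 -0.0564  0.1177  0.0349  0.0868
  0.0062] 0.09217114587152206
stand [0] [ 0.5139  0.1983  1.4429  0.012  -0.0933  0.0744  0.1142  0.0408  0.0719
  0.0093] 0.1124325119136163
stand [1] [ 0.5129  0.1964  1.4466  0.0119 -0.0906  0.0727  0.116   0.0392  0.0764
  0.0102] 0.04833378101235974
crop_a.png
crop_b.png
crop_d.png
crop_e.png
sfit0.png
sfit1.png
side0.png
smask0_866295.png
smask1_407158.png
top0.png
```

View pics/sfit0.png

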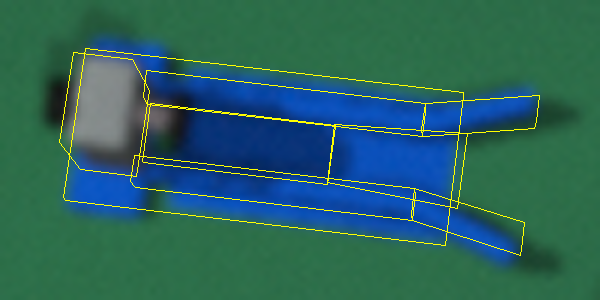

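View pics/sfit1.png

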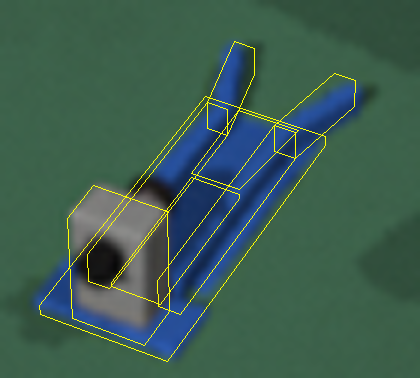

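```bash
ls pics/smask*
```

```text
pics/smask0_866295.png
pics/smask1_407158.png
```

```bash
cat > fit2.py <<'E'
import fit
from fit import *
def stand(p):
    x,y,yaw,t,tip,w1,xb0,xb1,wb,pad,scr=p
    P=[]
    for s in(1,-1):
        w=lambda X,yy:[[X,s*yy,z] for z in(0,.018)]
        sl=(22-13.5)/44.
        P.append(np.array(w(tip,.0135+sl*(-.040-tip))+w(tip,.0135+sl*(-.040-tip)+t)+w(-.04,.0135)+w(-.04,.0135+t)))
        P.append(box(-.04,.078,s*.0135,s*(.0135+t),0,.018))
    P.append(box(-.06,.085,-w1,w1,0,.002))
    P.append(box(xb0,xb1,-wb,wb,0,.006))
    B=[box(.087,.113,-.02,.02,0,.066)]
    a=np.linspace(0,6.28,24)
    B.append(np.concatenate([np.c_[np.full(24,X),.012*np.cos(a),.048+.012*np.sin(a)] for X in(.087,.087-pad)]))
    B.append(np.concatenate([np.c_[np.full(24,X),.008*np.cos(a),.048+.008*np.sin(a)] for X in(.113,.113+scr)]))
    cy,sy=np.cos(yaw),np.sin(yaw); R=np.array([[cy,-sy,0],[sy,cy,0],[0,0,1]])
    return [q@R.T+[x,y,0] for q in P+B],[q@R.T+[x,y,0] for q in B]
cs=[cam("top"),cam("side")]
rs=[(255,175,355,225),(280,195,350,258)]
bl=[];gr=[]
for c,r in zip(cs,rs):
    i=c["image"][r[1]:r[3],r[0]:r[2]].astype(int)
    g=~((i[...,1]>i[...,0]*1.25)&(i[...,1]>i[...,2]*1.1))
    n,l,st,_=cv2.connectedComponentsWithStats(g.astype(np.uint8)); g=l==1+np.argmax(st[1:,4])
    gr.append(g.astype(float))
def sc(p,k):
    pen=sum(max(0,a-v,v-b)*1e3 for v,a,b in((p[3],.004,.009),(p[9],.011,.025),(p[10],.0,.02),(p[5],.0175,.03)))
    return cost([cs[j] for j in k],stand(p)[0],[gr[j] for j in k],[rs[j] for j in k])+pen
p0=np.array([.514,.192,1.45,.006,-.09,.021,.085,.115,.035,.018,.008]);D=np.diag([.006,.006,.06,.002,.006,.003,.006,.006,.006,.004,.004])
for k in ([0,1],[0],[1]):
    x=p0
    for it in range(4):
        r=minimize(lambda p:sc(p,k),x,method="Nelder-Mead",options=dict(initial_simplex=np.vstack([x,x+D]),maxiter=1500,xatol=1e-5,fatol=1e-6)); x=r.x
    print("stand",k,r.x.round(4),r.fun)
    if len(k)==1:
        j=k[0]
        im=cv2.resize(cs[j]["image"][rs[j][1]:rs[j][3],rs[j][0]:rs[j][2]],None,fx=6,fy=6,interpolation=cv2.INTER_CUBIC)
        for P in stand(r.x)[0]:
                q=((proj(cs[j],P)-rs[j][:2]+.5)*6).astype(np.int32); cv2.polylines(im,[cv2.convexHull(q)],True,(255,255,0),1)
        save(im,f"pics/tfit{j}.png")
E
python3 fit2.py
```

```text
stand [0, 1] [ 0.5142  0.197   1.4565  0.0089 -0.0921  0.03    0.0784  0.1148  0.0411
  0.0233  0.0043] 0.12412391018726517
stand [0] [ 0.5141  0.1983  1.4474  0.0086 -0.0923  0.03    0.0763  0.1141  0.0414
  0.0197  0.0036] 0.08220637166924766
stand [1] [ 0.514   0.1994  1.4475  0.0089 -0.0955  0.0297  0.0735  0.1116  0.0394
  0.0217  0.0099] 0.04433063552525462
```

View pics/tfit0.png

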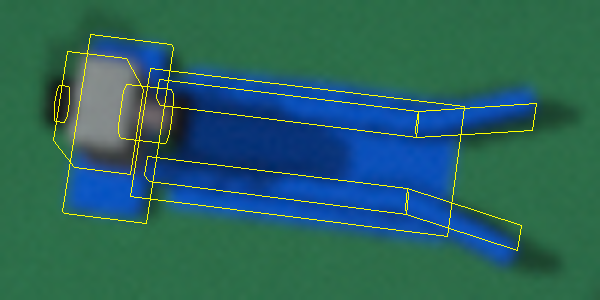

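View pics/tfit1.png

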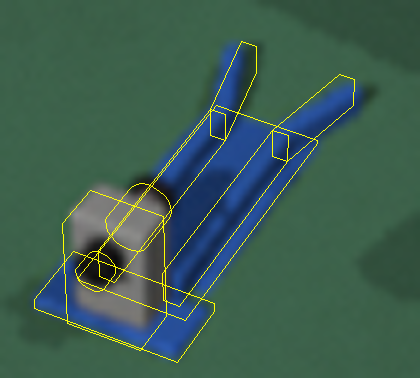

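```bash
python3 - <<'E'
from h import *
c=cam("top");i=c["image"]
for u in(305,320):
  print(u); print([(v,*i[v,u]) for v in range(176,224)])
s=cam("side")["image"]
print([(u,*s[232,u]) for u in range(282,348)])
E
```

```text
305
[(176, np.uint8(45), np.uint8(110), np.uint8(74)), (177, np.uint8(45), np.uint8(110), np.uint8(73)), (178, np.uint8(45), np.uint8(109), np.uint8(71)), (179, np.uint8(42), np.uint8(109), np.uint8(71)), (180, np.uint8(45), np.uint8(111), np.uint8(72)), (181, np.uint8(43), np.uint8(107), np.uint8(72)), (182, np.uint8(44), np.uint8(109), np.uint8(72)), (183, np.uint8(43), np.uint8(110), np.uint8(73)), (184, np.uint8(44), np.uint8(111), np.uint8(73)), (185, np.uint8(42), np.uint8(108), np.uint8(71)), (186, np.uint8(43), np.uint8(108), np.uint8(75)), (187, np.uint8(39), np.uint8(99), np.uint8(89)), (188, np.uint8(31), np.uint8(89), np.uint8(128)), (189, np.uint8(15), np.uint8(77), np.uint8(157)), (190, np.uint8(9), np.uint8(74), np.uint8(169)), (191, np.uint8(11), np.uint8(76), np.uint8(177)), (192, np.uint8(7), np.uint8(80), np.uint8(186)), (193, np.uint8(7), np.uint8(77), np.uint8(181)), (194, np.uint8(8), np.uint8(65), np.uint8(157)), (195, np.uint8(4), np.uint8(52), np.uint8(126)), (196, np.uint8(4), np.uint8(49), np.uint8(118)), (197, np.uint8(10), np.uint8(51), np.uint8(122)), (1
[... 6277 characters left out ...]
np.uint8(74)), (334, np.uint8(62), np.uint8(99), np.uint8(76)), (335, np.uint8(62), np.uint8(99), np.uint8(75)), (336, np.uint8(60), np.uint8(98), np.uint8(74)), (337, np.uint8(60), np.uint8(98), np.uint8(74)), (338, np.uint8(61), np.uint8(98), np.uint8(74)), (339, np.uint8(60), np.uint8(99), np.uint8(74)), (340, np.uint8(62), np.uint8(99), np.uint8(75)), (341, np.uint8(60), np.uint8(99), np.uint8(74)), (342, np.uint8(62), np.uint8(99), np.uint8(75)), (343, np.uint8(60), np.uint8(98), np.uint8(75)), (344, np.uint8(59), np.uint8(97), np.uint8(73)), (345, np.uint8(59), np.uint8(95), np.uint8(72)), (346, np.uint8(54), np.uint8(87), np.uint8(66)), (347, np.uint8(51), np.uint8(82), np.uint8(61))]
```

```bash
sed -e 's/p\[5\],.0175,.03)/p[5],.0175,.045)/' -e 's/g=~((i.*$/g=(i[...,2]>1.25*i[...,1])|(i[...,0]>.75*i[...,1])/' -e 's/pad,scr=p/pad,scr,mo=p/' -e 's/sl=(22-13.5)\/44./sl=(mo-.0135)\/.044/' -e 's/.018,.008\])/.018,.008,.022])/' -e 's/.004,.004\])/.004,.004,.003])/' fit2.py > fit3.py; sed -i 's/maxiter=1500/maxiter=2500/; s/tfit/ufit/' fit3.py; python3 fit3.py
```

```text
stand [0, 1] [ 0.514   0.1965  1.4403  0.008  -0.0898  0.0321  0.0809  0.1139  0.0395
  0.0199  0.0046  0.0289] 0.033887656367502426
stand [0] [ 0.5137  0.1967  1.4421  0.0088 -0.0898  0.0324  0.0805  0.1142  0.0402
  0.015   0.0047  0.0287] 0.019056474663735064
stand [1] [ 0.5142  0.1957  1.4429  0.0082 -0.0888  0.0317  0.0843  0.1142  0.0394
  0.0205  0.0043  0.0287] 0.011113894783733142
```

View pics/ufit0.png

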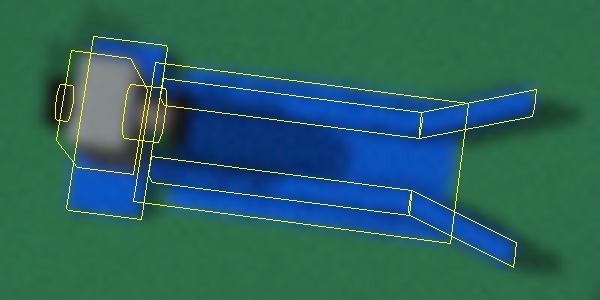

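View pics/ufit1.png

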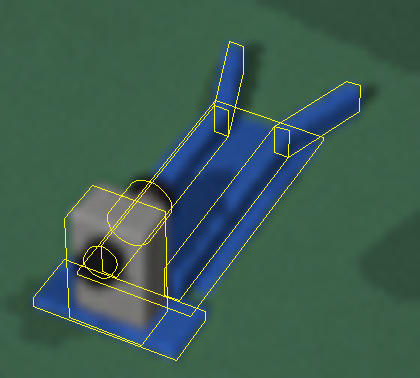

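The two wheel look-alikes in the top picture are at (482,193) and (312,254). The one at (482,193) has y ≈ -0.264 against +0.186, so it is farthest right, and crops a and d confirm it: white rim, copper face and hub. The blue stand is at (300,200); the yellow one at (150,260) is not meant. Fitted poses:
- **Wheel:** (0.528, -0.264), heading 1.352.
- **Stand:** (0.514, ~0.195), yaw 1.442.

Now I'll move above the wheel.

```bash
python3 -m creep '[1,0.0372,0.0237,0,0.105, 1,0.0372,0.0237,0,0.105, 1,0.0372,0.0237,0,0.105, 1,0.0372,0.0237,0,0.105, 1,0.0372,0.0237,0,0.105, 1,0.0372,0.0237,0,0.105, 1,0.0372,0.0237,0,0.105, 1,0.0372,0.0237,0,0.105, 1,0.0372,0.0237,0,0.105, 1,0.0372,0.0237,0,0.105, 1,0,0,0,0]' 4
```

```text
time: 2.08
tool_pos: [0.5381, -0.2563, 0.2292]
tool_rot: [3.138, 0.001, 1.383]
contact_force: [0.4, -0.6, -0.4]
opening: 0.092
```

```bash
python3 -m creep '[1,-0.0103,-0.0075,-0.02,-0.031, 1,0,0,-0.03,0, 1,0,0,-0.025,0, 1,0,0,0,0]' 4; python3 - <<'E'
from fit import *
c=cam("side"); i=c["image"].copy()
q=proj(c,wheel(.528,-.264,1.352)[0]).astype(np.int32)
r=cv2.resize(i[60:180,300:440],None,fx=5,fy=5,interpolation=cv2.INTER_CUBIC); save(r,"pics/s1.png")
c=cam("top");save(cv2.resize(c["image"][120:260,400:560],None,fx=4,fy=4,interpolation=cv2.INTER_CUBIC),"pics/t1.png")
E
```

```text
time: 2.58
tool_pos: [0.5253, -0.2656, 0.1528]
tool_rot: [3.139, 0.003, 1.347]
contact_force: [-0.5, -0.2, 0.8]
opening: 0.0917
```

View pics/s1.png

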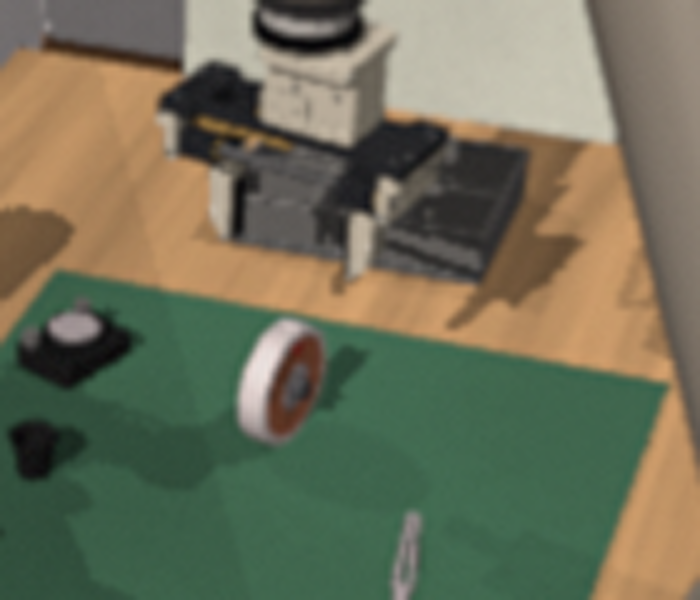

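View pics/t1.png

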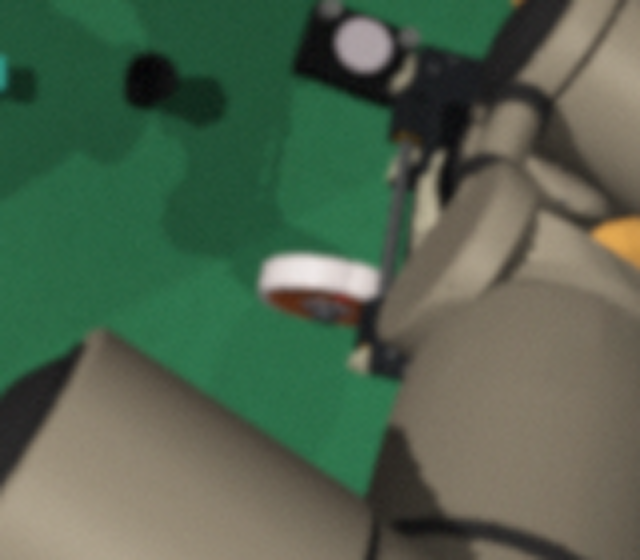

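```bash
python3 - <<'E'
from h import *
s=telemetry.observe();p=s["tool_pos"];y=s["tool_rot"][2];print(p,s["tool_rot"])
for n in("side","top"):
    c=cam(n)
    for k in(.055,-.055): print(n,proj(c,p+[k*np.sin(y),-k*np.cos(y),-.025]))
E
```

```text
[ 0.5268303  -0.26633699  0.15514409] [3.13406561 0.00425755 1.34719389]
side [[344.43819498 111.16104   ]]
side [[371.45543992 119.78627825]]
top [[497.36988727 165.14538443]]
top [[490.80686709 207.45481606]]
```

```bash
python3 -m creep '[1,0.001,0.0015,-0.025,0.005, 1,0,0,-0.025,0, 1,0,0,-0.02,0, 1,0,0,-0.014,0, 1,0,0,-0.008,0, 1,0,0,0,0]' 4; python3 -c "
from h import *
s=telemetry.observe();print(s['tool_pos'],s['tool_rot'],s['contact_force'])"
```

```text
time: 3.52
tool_pos: [0.532, -0.2674, 0.0684]
tool_rot: [3.12, 0.01, 1.352]
contact_force: [0.6, 0.7, -0.1]
opening: 0.0916
[ 0.53199841 -0.26744752  0.06837468] [3.11967283 0.00992989 1.35228795] [ 0.63334157  0.70787993 -0.12855213]
```

```bash
python3 -m creep '[1,-0.004,0.003,-0.013,0, 1,0,0,0,0]'; python3 -m creep '[1,0,0,0,0,1,0,0,0,0,1,0,0,0,0]'; python3 -c "
from h import *
s=telemetry.observe();print(s['tool_pos'],s['tool_rot'],s['contact_force'])"
```

```text
time: 3.78
tool_pos: [0.5281, -0.2645, 0.0555]
tool_rot: [3.118, 0.01, 1.352]
contact_force: [-0.7, 0.0, 0.5]
opening: 0.0918
time: 4.15
tool_pos: [0.5286, -0.2648, 0.0563]
tool_rot: [3.117, 0.011, 1.352]
contact_force: [-0.6, 0.2, -0.3]
opening: 0.0916
[ 0.52864755 -0.26478309  0.05626869] [3.11676659 0.01103909 1.35236399] [-0.5560112   0.19505861 -0.32889715]
```

```bash
python3 -m creep '[0.6,-0.0005,0.0005,-0.002,0, 0.5,0,0,0,0, 0.46,0,0,0,0, 0,0,0,0,0, 0,0,0,0,0]' 4; python3 -c "
from h import *
s=telemetry.observe();print(s['tool_pos'],s['tool_rot'],s['contact_force'],s['torque'],s['opening'])"
```

```text
time: 4.78
tool_pos: [0.5283, -0.2644, 0.0543]
tool_rot: [3.116, 0.011, 1.352]
contact_force: [-0.0, -0.3, -0.6]
opening: 0.0463
[ 0.52825203 -0.26435048  0.05433404] [3.1163805  0.01118138 1.35232196] [-0.00596625 -0.28929686 -0.64991335] [ 0.04798058 -0.04165403 -0.0370047 ] 0.046322026924360285
```

```bash
python3 -m creep '[0,0,0,0,0, 0,0,0,0,0]' 4; python3 -c "
from h import *
s=telemetry.observe();print(s['tool_pos'],s['tool_rot'],s['contact_force'],s['torque'],s['opening'])
c=cam('side');save(cv2.resize(c['image'][80:180,310:430],None,fx=6,fy=6,interpolation=cv2.INTER_CUBIC),'pics/s2.png')"
```

```text
time: 5.03
tool_pos: [0.528, -0.2643, 0.0545]
tool_rot: [3.117, 0.011, 1.352]
contact_force: [0.1, -0.5, 0.3]
opening: 0.0329
[ 0.52802852 -0.2643436   0.05445331] [3.11683662 0.01124556 1.35240802] [ 0.11063909 -0.51479124  0.28802084] [ 0.0122795   0.06062704 -0.00277317] 0.03285001791765645
```

View pics/s2.png

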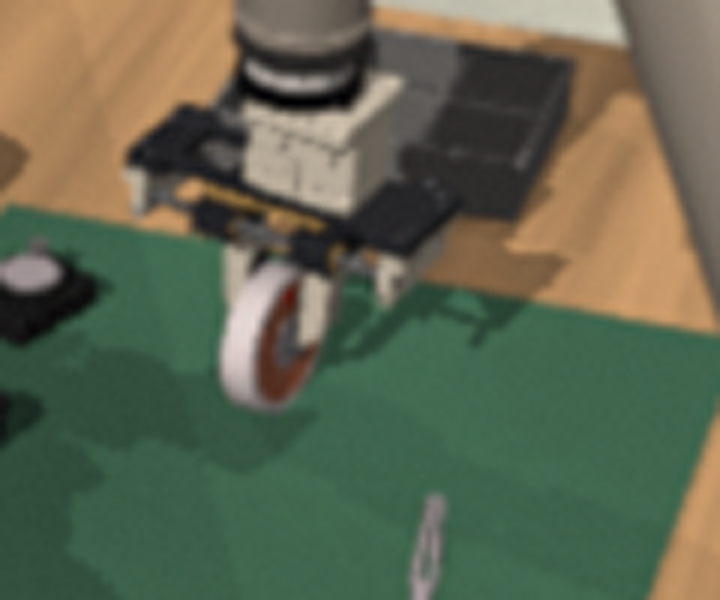

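```bash
python3 - <<'E'
from h import *
s=telemetry.observe();p=s["tool_pos"];y=s["tool_rot"][2]
R=cv2.Rodrigues(np.zeros(3))[0]
from scipy.spatial.transform import Rotation as Ro
R=Ro.from_euler("xyz",s["tool_rot"]).as_matrix()
print(s["opening"],R.round(3))
for n in("side","top"):
    c=cam(n); im=cv2.resize(c["image"],None,fx=1,fy=1)
    u0,v0,u1,v1=(310,80,430,180) if n=="side" else (420,140,540,240)
    im=cv2.resize(c["image"][v0:v1,u0:u1],None,fx=6,fy=6,interpolation=cv2.INTER_CUBIC)
    for k in(.0165,-.0165,.03,-.03):
        for dx in(-.0095,.0095):
            X=p+R@[dx,k,.025]; q=proj(c,X)[0]; cv2.circle(im,tuple(((q-[u0,v0]+.5)*6).astype(int)),4,(255,255,0),-1)
    for k in(.02,-.02):
        h=np.array([.528,-.264,.045])+k*np.array([np.sin(1.352),-np.cos(1.352),0]); q=proj(c,h)[0]; cv2.circle(im,tuple(((q-[u0,v0]+.5)*6).astype(int)),4,(0,255,255),-1)
    save(im,f"pics/chk_{n}.png")
E
```

```text
0.03261159186518416 [[ 0.217  0.976  0.022]
 [ 0.976 -0.216 -0.016]
 [-0.011  0.025 -1.   ]]
```

View pics/chk_side.png

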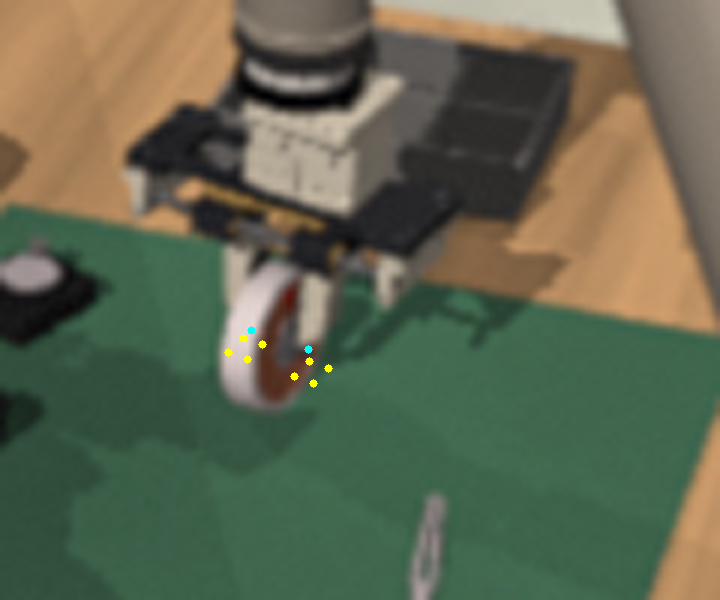

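View pics/chk_top.png

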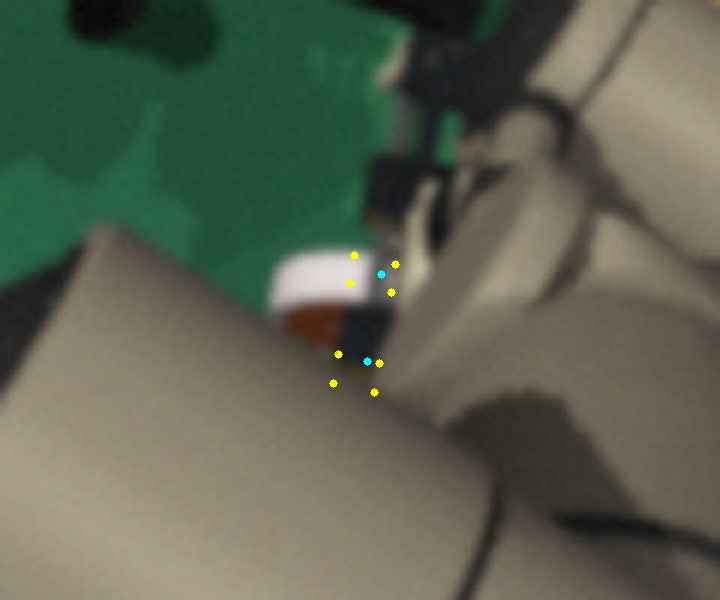

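```bash
python3 -m creep '[0,0,0,0,0]' 4; python3 - <<'E'
from h import *
c=cam("side");save(cv2.resize(c["image"][110:155,335:380],None,fx=13,fy=13,interpolation=cv2.INTER_LANCZOS4),"pics/s3.png")
s=telemetry.observe();print(s['tool_pos'],s['contact_force'],s['torque'],s['opening'])
E
```

```text
time: 5.3
tool_pos: [0.528, -0.2643, 0.0544]
tool_rot: [3.117, 0.011, 1.352]
contact_force: [0.2, -0.5, 1.0]
opening: 0.0332
[ 0.5280534  -0.26435222  0.05445092] [-0.52621355 -0.45503697  1.19842128] [-0.01866593  0.08387526  0.02698896] 0.03317663349816652
```

View pics/s3.png

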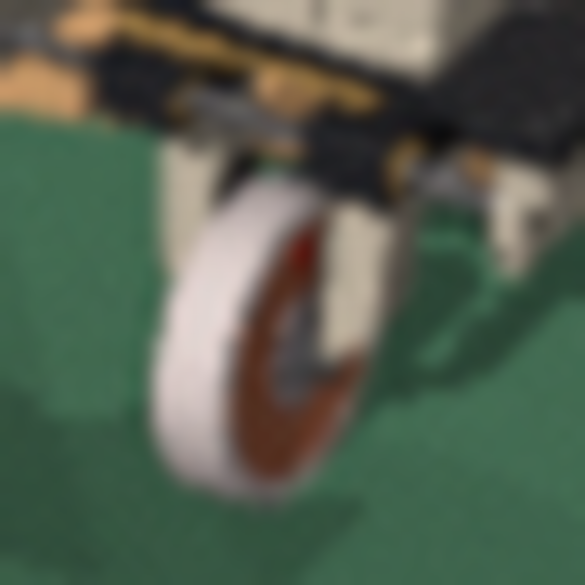

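```bash
python3 -m creep '[1,0,0,0,0,1,0,0,0,0,1,0,0,0,0,1,0,0,0,0]' 4; python3 - <<'E'
from h import *
c=cam("side");save(cv2.resize(c["image"][110:155,335:380],None,fx=13,fy=13,interpolation=cv2.INTER_LANCZOS4),"pics/s4.png")
s=telemetry.observe();print(s['tool_pos'],s['contact_force'],s['torque'],s['opening'])
E
```

```text
time: 5.85
tool_pos: [0.5283, -0.2644, 0.0543]
tool_rot: [3.116, 0.011, 1.352]
contact_force: [-0.3, 0.1, 0.6]
opening: 0.0676
[ 0.52832319 -0.26435831  0.05429841] [-0.15522007 -0.0499644   0.03659067] [-0.02100525 -0.16066963 -0.00566062] 0.07202753309786347
```

View pics/s4.png

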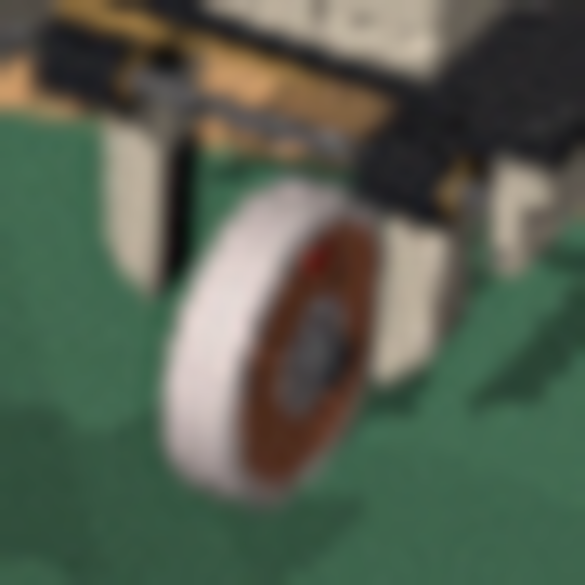

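```bash
python3 - <<'E'
from fit import *
from scipy.spatial.transform import Rotation as Ro
s=telemetry.observe();p=s["tool_pos"];R=Ro.from_euler("xyz",s["tool_rot"]).as_matrix()
for n,(u0,v0,u1,v1),f in(("side",(335,110,380,155),13),("top",(450,160,520,220),10)):
    c=cam(n); im=cv2.resize(c["image"][v0:v1,u0:u1],None,fx=f,fy=f,interpolation=cv2.INTER_LANCZOS4)
    def dr(X,col,cl=True): cv2.polylines(im,[((proj(c,X)-[u0,v0]+.5)*f).astype(np.int32)],cl,col,1)
    W=wheel(.528,-.264,1.352)
    for P in W: dr(P[:60],(255,255,0)); dr(P[60:],(255,255,0))
    o=s["opening"]/2
    for sg in(1,-1):
        dr([p+R@[a,sg*o,b] for a,b in((-.0095,.0),(.0095,0),(.0095,.025),(-.0095,.025))],(0,255,255))
    save(im,f"pics/ov_{n}.png")
E
```

```text
(no output)
```

View pics/ov_side.png

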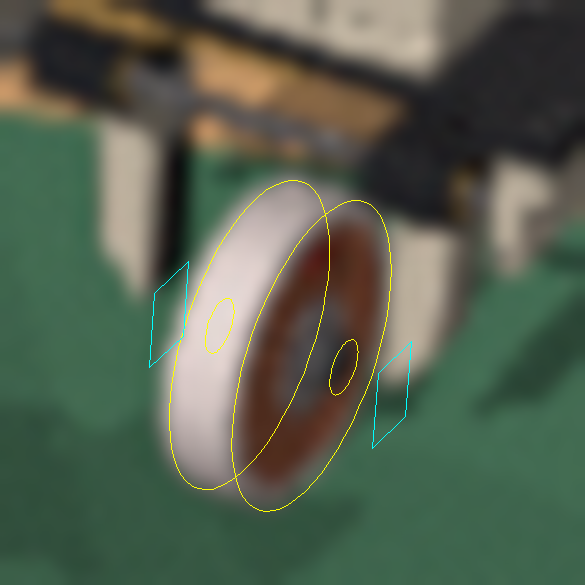

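View pics/ov_top.png

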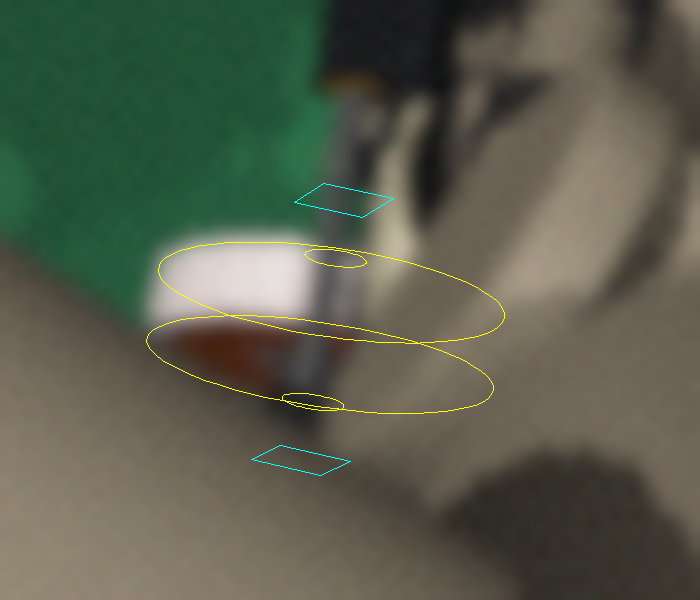

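```bash
python3 -m creep '[1,-0.0003,0,-0.004,0, 1,0,0,-0.003,0, 1,0,0,0,0]' 4; python3 - <<'E'
from h import *
c=cam("side");save(cv2.resize(c["image"][110:155,335:380],None,fx=13,fy=13,interpolation=cv2.INTER_LANCZOS4),"pics/s5.png")
s=telemetry.observe();print(s['tool_pos'],s["tool_rot"],s['contact_force'],s['torque'],s['opening'])
E
```

```text
time: 6.38
tool_pos: [0.5278, -0.2643, 0.0466]
tool_rot: [3.117, 0.011, 1.352]
contact_force: [0.0, -0.1, -0.2]
opening: 0.0917
[ 0.52793544 -0.2643091   0.0467535 ] [3.11642575 0.01111879 1.35232032] [-0.10424286 -1.07919644  0.15715943] [-0.0058437  -0.13597232 -0.00507797] 0.09226029623835055
```

View pics/s5.png

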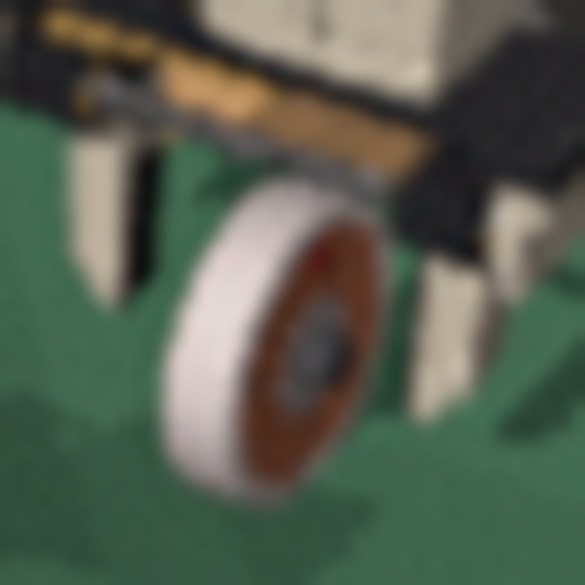

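```bash
python3 -m creep '[0.5,0,0,0,0, 0.5,0,0,0,0, 0.5,0,0,0,0, 0.47,0,0,0,0, 0.2,0,0,0,0, 0,0,0,0,0, 0,0,0,0,0]' 4; python3 - <<'E'
from h import *
c=cam("side");save(cv2.resize(c["image"][110:155,335:380],None,fx=13,fy=13,interpolation=cv2.INTER_LANCZOS4),"pics/s6.png")
s=telemetry.observe();print(s['tool_pos'],s["tool_rot"],s['contact_force'],s['torque'],s['opening'])
E
```

```text
time: 7.3
tool_pos: [0.5282, -0.2645, 0.047]
tool_rot: [3.116, 0.011, 1.352]
contact_force: [0.1, -0.9, 0.2]
opening: 0.04
[ 0.52820192 -0.26447967  0.04706009] [3.11564088 0.01137876 1.35230144] [ 0.38770051 -0.55254948  0.20646175] [-0.03951145 -0.08767555 -0.01117611] 0.0397512745142249
```

View pics/s6.png

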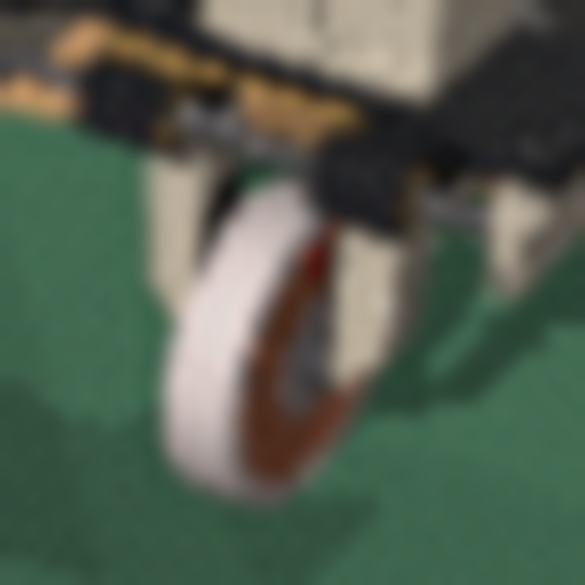

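```bash
cat > plan.py <<'E'
import numpy as np
from h import *
O=np.array([.5138,.194]);Y=1.4425
def st():
    s=telemetry.observe();p=s["tool_pos"];d=p[:2]-O
    c,n=np.cos(Y),np.sin(Y)
    print("along %.4f lat %.4f rel %.4f z %.4f roll/pitch %.3f %.3f open %.4f"%(d@[c,n],d@[-n,c],s["tool_rot"][2]-Y,p[2],s["tool_rot"][0],s["tool_rot"][1],s["opening"]),"F",s["contact_force"].round(2),"t",s["time"])
    f=s["contact_force"][:2]; print("F along %.2f lat %.2f"%(f@[c,n],f@[-n,c]))
E
python3 - <<'E'
from plan import *
st()
a=-.4529;l=-.0728;r=-.09
for i,dr in enumerate([.045]*10+[0]*8+[-.036]*10):
    m=r+dr/2; r+=dr; a+=.012*np.cos(m); l+=.012*np.sin(m)
    print(i,"%.4f %.4f %.3f"%(.012*np.cos(Y+m),.012*np.sin(Y+m),dr)," %.3f %.4f"%(a,l))
E
```

```text
along -0.4529 lat -0.0729 rel -0.0902 z 0.0471 roll/pitch 3.116 0.011 open 0.0398 F [ 0.39 -0.55  0.21] t 7.35
F along -0.50 lat -0.46
0 0.0023 0.0118 0.045  -0.441 -0.0736
1 0.0018 0.0119 0.045  -0.429 -0.0739
2 0.0013 0.0119 0.045  -0.417 -0.0736
3 0.0007 0.0120 0.045  -0.405 -0.0728
4 0.0002 0.0120 0.045  -0.393 -0.0715
5 -0.0004 0.0120 0.045  -0.381 -0.0696
6 -0.0009 0.0120 0.045  -0.369 -0.0672
7 -0.0014 0.0119 0.045  -0.358 -0.0642
8 -0.0020 0.0118 0.045  -0.346 -0.0608
9 -0.0025 0.0117 0.045  -0.335 -0.0568
10 -0.0028 0.0117 0.000  -0.324 -0.0526
11 -0.0028 0.0117 0.000  -0.313 -0.0483
12 -0.0028 0.0117 0.000  -0.301 -0.0441
13 -0.0028 0.0117 0.000  -0.290 -0.0399
14 -0.0028 0.0117 0.000  -0.279 -0.0356
15 -0.0028 0.0117 0.000  -0.268 -0.0314
16 -0.0028 0.0117 0.000  -0.256 -0.0272
17 -0.0028 0.0117 0.000  -0.245 -0.0230
18 -0.0025 0.0117 -0.036  -0.234 -0.0189
19 -0.0021 0.0118 -0.036  -0.222 -0.0153
20 -0.0017 0.0119 -0.036  -0.211 -0.0121
21 -0.0013 0.0119 -0.036  -0.199 -0.0093
22 -0.0008 0.0120 -0.036  -0.187 -0.0070
23 -0.0004 0.0120 -0.036  -0.176 -0.0050
24 0.0000 0.0120 -0.036  -0.164 -0.0035
25 0.0005 0.0120 -0.036  -0.152 -0.0025
26 0.0009 0.0120 -0.036  -0.140 -0.0018
27 0.0013 0.0119 -0.036  -0.128 -0.0016
```

First a short roll, to check that the wheel turns.

```bash
python3 -m creep '[0,0.0023,0.0118,-0.001,0.045, 0,0.0018,0.0119,-0.0005,0.045, 0,0.0013,0.0119,0,0.045, 0,0.0007,0.012,0,0.045]' 4; python3 - <<'E'
from plan import *
st()
c=cam("side");save(cv2.resize(c["image"][105:165,325:385],None,fx=9,fy=9,interpolation=cv2.INTER_LANCZOS4),"pics/s7.png")
E
```

```text
time: 7.85
tool_pos: [0.5345, -0.214, 0.0458]
tool_rot: [3.115, 0.012, 1.544]
contact_force: [-0.3, -0.1, 0.2]
opening: 0.0398
along -0.4020 lat -0.0728 rel 0.1018 z 0.0458 roll/pitch 3.115 0.012 open 0.0398 F [-0.3  -0.09  0.23] t 7.85
F along -0.13 lat 0.29
```

View pics/s7.png

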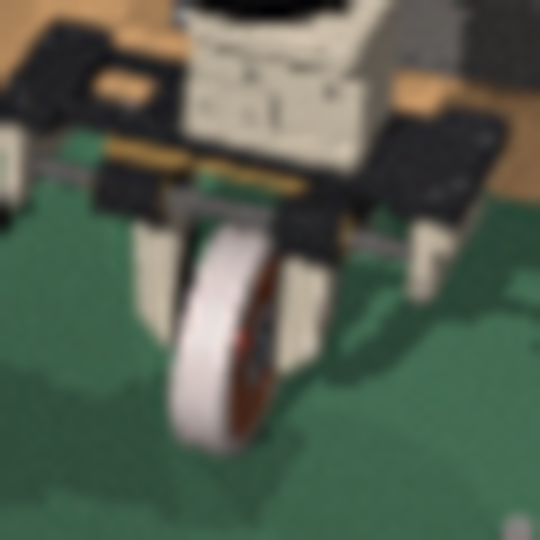

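```bash
python3 -m creep '[0,0.0001,0.012,0,0.043, 0,-0.0004,0.012,0,0.043, 0,-0.0009,0.012,0,0.043, 0,-0.0015,0.0119,0,0.043, 0,-0.002,0.0118,0,0.043, 0,-0.0025,0.0117,0,0.043, 0,-0.0028,0.0117,0,0, 0,-0.0028,0.0117,0,0]' 4; python3 -c "
from plan import *
st()"
```

```text
time: 8.9
tool_pos: [0.5199, -0.1107, 0.0447]
tool_rot: [3.118, 0.009, 1.823]
contact_force: [-1.2, -0.5, -1.4]
opening: 0.0401
along -0.3015 lat -0.0450 rel 0.3808 z 0.0447 roll/pitch 3.118 0.009 open 0.0401 F [-1.23 -0.5  -1.38] t 8.9
F along -0.65 lat 1.15
```

```bash
python3 -m creep '[0,-0.003,0.0116,0.001,0, 0,-0.003,0.0116,0.0005,0, 0,-0.003,0.0116,0,0, 0,-0.003,0.0116,0,0, 0,-0.0029,0.0116,0,-0.02, 0,-0.0027,0.0117,0,-0.038, 0,-0.0022,0.0118,0,-0.038, 0,-0.0018,0.0119,0,-0.038]' 4; python3 -c "
from plan import *
st()"
```

```text
time: 9.9
tool_pos: [0.4961, -0.0104, 0.0462]
tool_rot: [3.118, 0.008, 1.684]
contact_force: [0.1, -0.5, -3.0]
opening: 0.04
along -0.2050 lat -0.0086 rel 0.2420 z 0.0462 roll/pitch 3.118 0.008 open 0.0400 F [ 0.1  -0.52 -2.97] t 9.9
F along -0.50 lat -0.17
```

```bash
python3 -m creep '[0,0,0,-0.0012,0]' 4; python3 -c "
from plan import *
st()"
```

```text
time: 10.02
tool_pos: [0.4959, -0.0095, 0.045]
tool_rot: [3.118, 0.008, 1.686]
contact_force: [-0.2, 0.6, -4.2]
opening: 0.04
along -0.2041 lat -0.0083 rel 0.2435 z 0.0450 roll/pitch 3.118 0.008 open 0.0400 F [-0.24  0.57 -4.21] t 10.025
F along 0.54 lat 0.31
```

```bash
python3 - <<'E'
from plan import *
from fit import wheel
st()
for n,w in(("side",(325,130,405,210)),("top",(360,150,450,240))):
    c=cam(n);u0,v0,u1,v1=w;f=8
    im=cv2.resize(c["image"][v0:v1,u0:u1],None,fx=f,fy=f,interpolation=cv2.INTER_LANCZOS4)
    for P in wheel(.4959,-.0095,1.686):
        for Q in(P[:60],P[60:]): cv2.polylines(im,[((proj(c,Q)-[u0,v0]+.5)*f).astype(np.int32)],True,(255,255,0),1)
    save(im,f"pics/{n}8.png")
E
```

```text
along -0.2041 lat -0.0083 rel 0.2435 z 0.0450 roll/pitch 3.118 0.008 open 0.0400 F [-0.24  0.57 -4.21] t 10.025
F along 0.54 lat 0.31
```

View pics/side8.png

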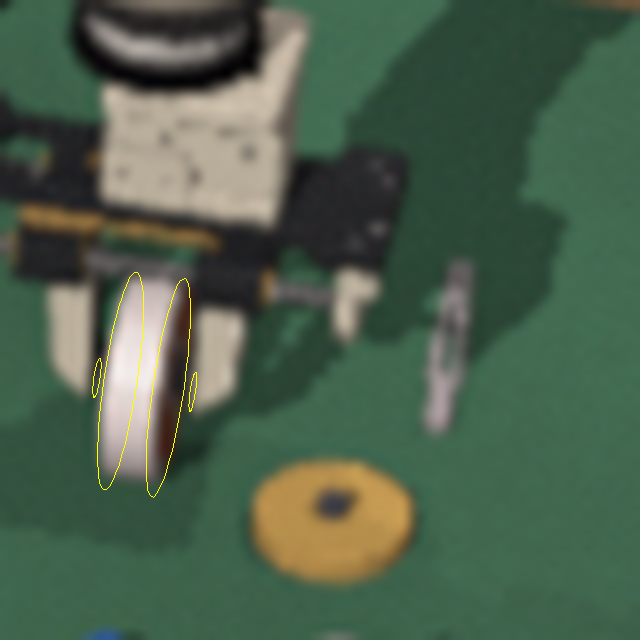

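View pics/top8.png

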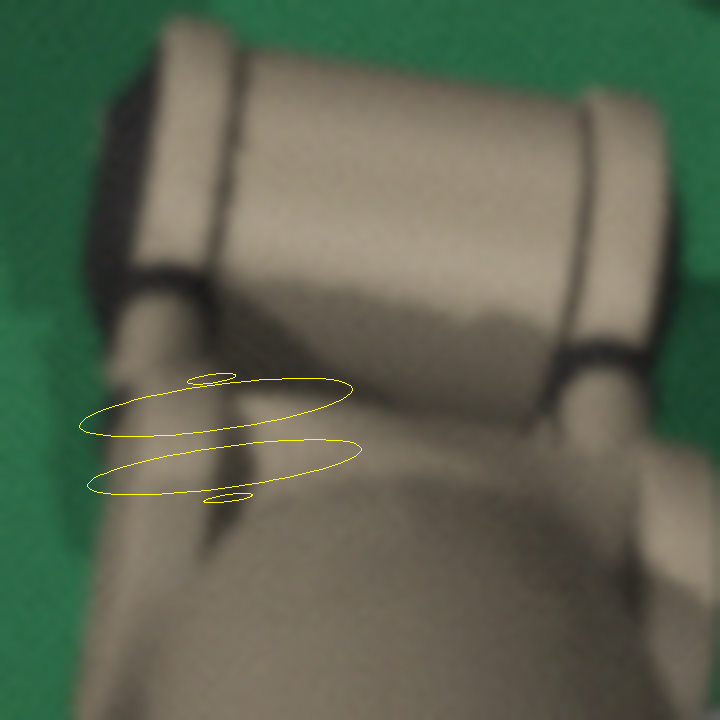

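```bash
python3 -m creep '[0,0,0,-0.0012,0]' 4; python3 -c "
from plan import *
st()"; python3 -m creep '[0,0,0,-0.001,0]' 4; python3 -c "
from plan import *
st()"
```

```text
time: 10.25
tool_pos: [0.4968, -0.0107, 0.0444]
tool_rot: [3.117, 0.009, 1.686]
contact_force: [-0.8, -0.1, 6.4]
opening: 0.04
along -0.2052 lat -0.0093 rel 0.2434 z 0.0444 roll/pitch 3.117 0.009 open 0.0400 F [-0.83 -0.14  6.4 ] t 10.25
F along -0.25 lat 0.81
time: 10.38
tool_pos: [0.4973, -0.0112, 0.0441]
tool_rot: [3.115, 0.01, 1.686]
contact_force: [-2.1, -0.4, 6.0]
opening: 0.0398
along -0.2056 lat -0.0099 rel 0.2432 z 0.0441 roll/pitch 3.115 0.010 open 0.0398 F [-2.07 -0.39  5.96] t 10.375
F along -0.65 lat 2.00
```

```bash
python3 -m creep '[0,-0.0011,0.0119,0,-0.038, 0,-0.0007,0.012,0,-0.038, 0,-0.0003,0.012,0,-0.038]' 3; python3 -c "
from plan import *
st()"
```

```text
time: 10.75
tool_pos: [0.4959, 0.023, 0.0441]
tool_rot: [3.114, 0.011, 1.566]
contact_force: [0.2, 0.3, -2.5]
opening: 0.04
along -0.1719 lat -0.0042 rel 0.1233 z 0.0441 roll/pitch 3.114 0.011 open 0.0400 F [ 0.23  0.27 -2.47] t 10.75
F along 0.30 lat -0.19
```

```bash
python3 -m creep '[0,0.0002,0.012,-0.0005,-0.041, 0,0.0007,0.012,0,-0.041, 0,0.0011,0.012,0,-0.038]' 3; python3 -c "
from plan import *
st()
c=cam('top');save(cv2.resize(c['image'][150:250,240:400],None,fx=5,fy=5,interpolation=cv2.INTER_CUBIC),'pics/t9.png')
c=cam('side');save(cv2.resize(c['image'][150:270,270:410],None,fx=5,fy=5,interpolation=cv2.INTER_CUBIC),'pics/s9.png')
"
```

```text
time: 11.12
tool_pos: [0.4987, 0.0583, 0.0434]
tool_rot: [3.113, 0.011, 1.441]
contact_force: [0.6, -0.6, -2.1]
opening: 0.0401
along -0.1365 lat -0.0024 rel -0.0018 z 0.0434 roll/pitch 3.113 0.011 open 0.0401 F [ 0.59 -0.64 -2.07] t 11.125
F along -0.56 lat -0.67
```

View pics/t9.png

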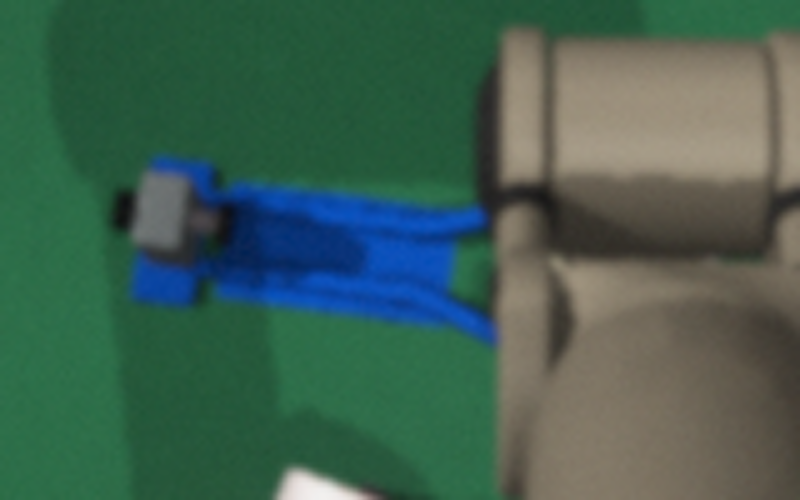

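View pics/s9.png

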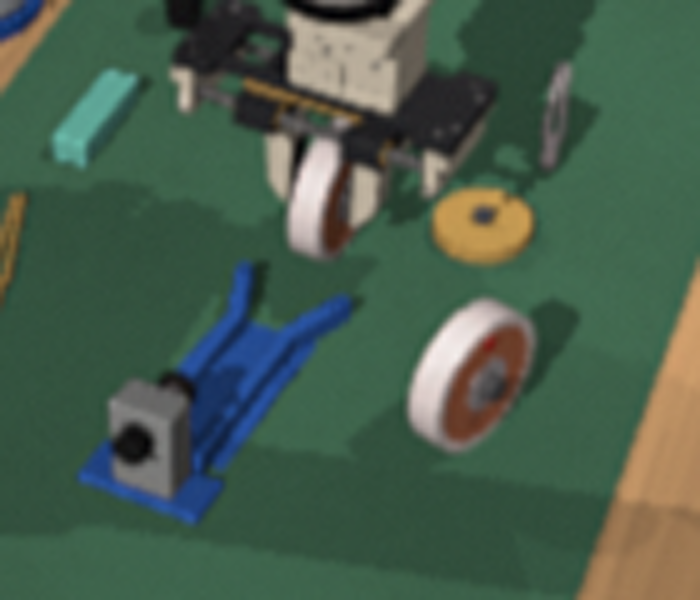

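```bash
cat > wf.py <<'E'
from plan import *
from fit import *
def tread_fit(roi,x0,z=.045,thr=None,name=None,yaw=None):
    c=cam("side");u0,v0,u1,v1=roi
    i=c["image"][v0:v1,u0:u1].astype(int)
    m=((i.min(2)>.8*i.max(2))&(i.max(2)>130)).astype(np.uint8)
    n,l,s,_=cv2.connectedComponentsWithStats(m); 
    def model(p):
        W=wheel(p[0],p[1],p[2] if yaw is None else yaw,z)[0]
        h=hulls(c,[W],roi)
        cs=[W[:60],W[60:]]; o=-c["R"].T@c["t"]
        k=np.argmin([np.linalg.norm(q.mean(0)-o) for q in cs])
        return np.clip(h-hulls(c,[cs[k]],roi),0,1)
    q=proj(c,np.array([[*x0[:2],z]]))[0]-[u0,v0]
    best=min(range(1,n),key=lambda k:np.linalg.norm(np.array(_[k])-q)+(1e3 if s[k,4]<40 else 0))
    mm=(l==best).astype(float)
    f=lambda p:((soft(model(p))-soft(mm))**2).sum()/mm.sum()
    D=np.diag([.006,.006,.08])
    r=minimize(f,x0,method="Nelder-Mead",options=dict(initial_simplex=np.vstack([x0,x0+D]),xatol=1e-5,fatol=1e-6))
    if name:
        F=8;im=cv2.resize(c["image"][v0:v1,u0:u1],None,fx=F,fy=F,interpolation=cv2.INTER_LANCZOS4)
        W=wheel(*r.x,z)[0]
        for Q in(W[:60],W[60:]): cv2.polylines(im,[((proj(c,Q)-[u0,v0]+.5)*F).astype(np.int32)],True,(255,255,0),1)
        save(im,name)
    d=r.x[:2]-O;a,b=np.cos(Y),np.sin(Y)
    print("fit",r.x.round(4),"cost %.3f area %d"%(r.fun,mm.sum()),"along %.4f lat %.4f rel %.3f"%(d@[a,b],d@[-b,a],r.x[2]-Y))
    return r.x
E
python3 - <<'E'
from wf import *
tread_fit((315,160,360,210),np.array([.4987,.0583,1.441]),name="pics/w1.png")
E
```

```text
fit [0.4979 0.055  1.5281] cost 0.307 area 197 along -0.1399 lat -0.0020 rel 0.086
```

View pics/w1.png

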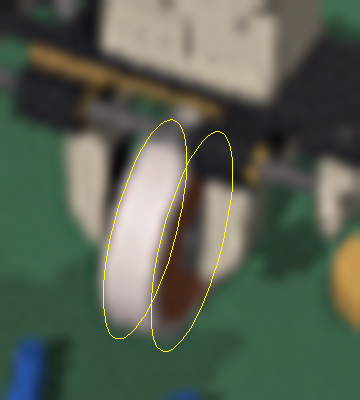

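```bash
python3 -m creep '[0,0.0011,0.0119,0,0.01, 0,0.0011,0.012,0,0, 0,0.0011,0.012,0,0, 0,0.0012,0.012,0,-0.01]' 3; python3 -c "
from wf import *
st()
tread_fit((300,170,360,220),np.array([.503,.11,1.441]),name='pics/w2.png')
c=cam('top');save(cv2.resize(c['image'][150:250,240:400],None,fx=5,fy=5,interpolation=cv2.INTER_CUBIC),'pics/t10.png')
c=cam('side');save(cv2.resize(c['image'][160:260,270:390],None,fx=6,fy=6,interpolation=cv2.INTER_CUBIC),'pics/s10.png')
"
```

```text
time: 11.78
tool_pos: [0.5035, 0.1077, 0.0433]
tool_rot: [3.113, 0.011, 1.443]
contact_force: [0.6, -1.3, -2.7]
opening: 0.0399
along -0.0869 lat -0.0008 rel 0.0007 z 0.0433 roll/pitch 3.113 0.011 open 0.0399 F [ 0.56 -1.27 -2.7 ] t 11.775
F along -1.19 lat -0.72
fit [0.5047 0.1016 1.5865] cost 0.175 area 150 along -0.0928 lat -0.0028 rel 0.144
```

View pics/t10.png

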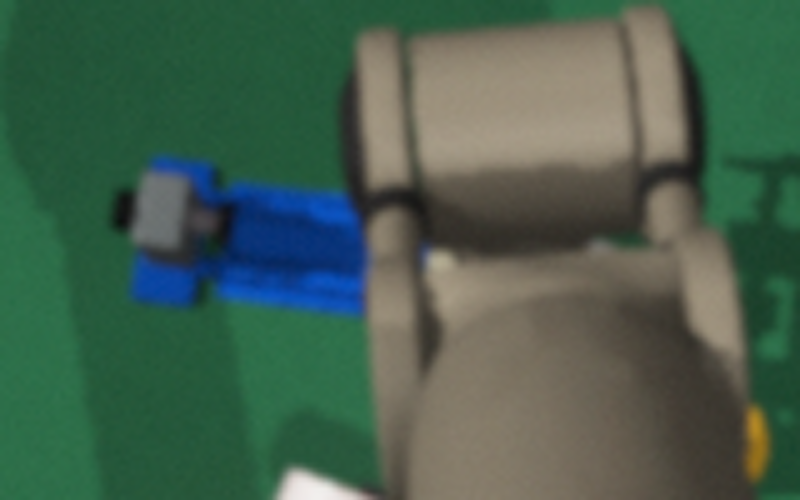

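View pics/s10.png

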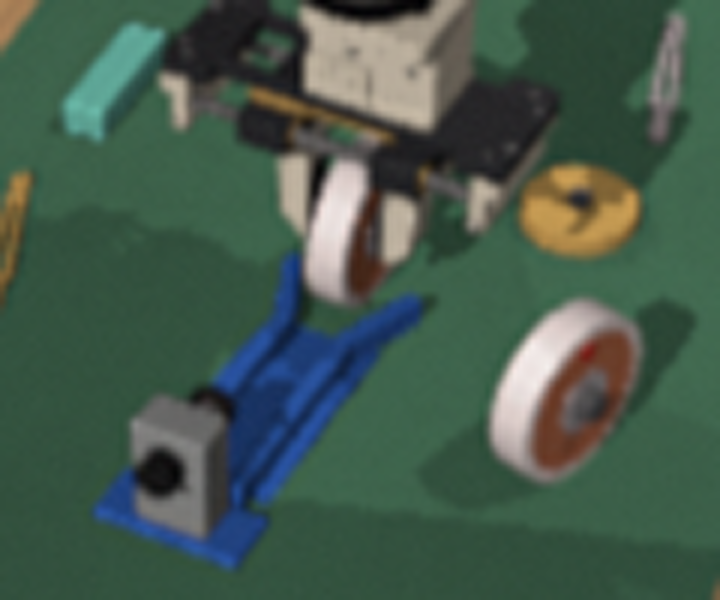

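```bash
python3 -c "
from wf import *
c=cam('side');roi=(310,178,350,218);u0,v0,u1,v1=roi;F=14
im=cv2.resize(c['image'][v0:v1,u0:u1],None,fx=F,fy=F,interpolation=cv2.INTER_LANCZOS4)
for (x,y,w,t),col in (((.5035,.1077,1.443,0),(255,255,0)),((.5035,.1077,1.443,.028),(0,255,255)),((.5035,.1077,1.443,-.028),(255,0,255))):
  W=wheel(x,y,w,.045,t)[0]
  for Q in(W[:60],W[60:]): cv2.polylines(im,[((proj(c,Q)-[u0,v0]+.5)*F).astype(np.int32)],True,col,1)
save(im,'pics/w3.png')
"
```

```text
(no output)
```

View pics/w3.png

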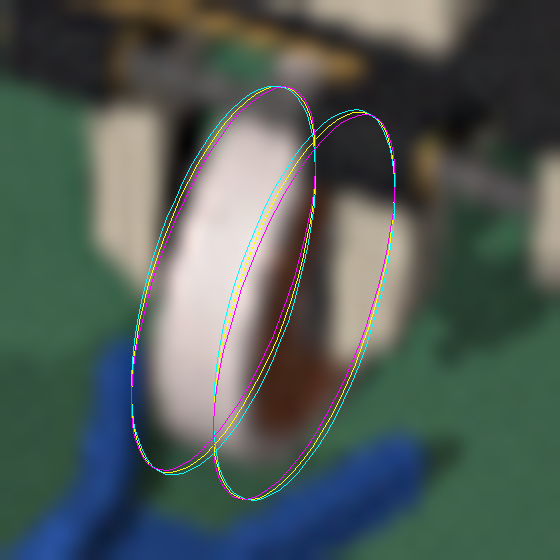

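```bash
python3 -m creep '[0.62,0,0,0,0, 0.62,0,0,0,0, 0.62,0,0,0,0, 0.62,0,0,0,0]' 3; python3 -c "
from wf import *
st()
tread_fit((300,170,360,225),np.array([.503,.10,1.441]),name='pics/w4.png')
c=cam('side');u0,v0,u1,v1=(305,170,355,220);F=12
im=cv2.resize(c['image'][v0:v1,u0:u1],None,fx=F,fy=F,interpolation=cv2.INTER_LANCZOS4);save(im,'pics/s11.png')
"
```

```text
time: 12.48
tool_pos: [0.5043, 0.1063, 0.0442]
tool_rot: [3.111, 0.011, 1.443]
contact_force: [-0.2, -0.7, -0.1]
opening: 0.057
along -0.0882 lat -0.0017 rel 0.0007 z 0.0442 roll/pitch 3.111 0.011 open 0.0570 F [-0.21 -0.66 -0.08] t 12.475
F along -0.68 lat 0.12
fit [0.505  0.0985 1.5295] cost 0.159 area 158 along -0.0958 lat -0.0035 rel 0.087
```

View pics/s11.png

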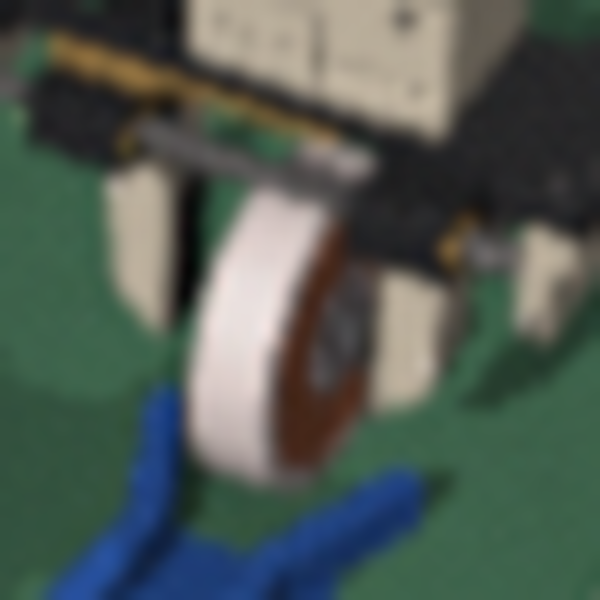

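View pics/w4.png

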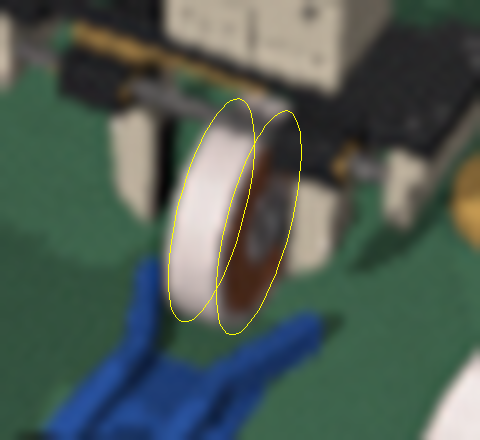

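```bash
python3 -c "
from wf import *
c=cam('side')
for al in(-.088,-.096,-.104):
  for la in(0,-.003):
    for rel in(0,.09):
      xy=O+al*np.array([np.cos(Y),np.sin(Y)])+la*np.array([-np.sin(Y),np.cos(Y)])
      q=proj(c,wheel(*xy,Y+rel)[0]); W=proj(c,wheel(*xy,Y+rel)[1])
      print(al,la,rel,'L %.1f R %.1f T %.1f B %.1f'%(q[:,0].min(),q[:,0].max(),q[:,1].min(),q[:,1].max()),'hub end',W[:60].mean(0).round(1),W[60:].mean(0).round(1))
"
```

```text
-0.088 0 0 L 319.3 R 338.1 T 183.6 B 213.1 hub end [323.1 196.4] [334.6 200.2]
-0.088 0 0.09 L 320.4 R 337.0 T 183.5 B 213.1 hub end [322.9 196.8] [334.9 199.9]
-0.088 -0.003 0 L 318.4 R 337.2 T 183.3 B 212.8 hub end [322.3 196.2] [333.7 199.9]
-0.088 -0.003 0.09 L 319.5 R 336.2 T 183.2 B 212.8 hub end [322.1 196.5] [334.  199.6]
-0.096 0 0 L 320.5 R 339.2 T 182.2 B 211.6 hub end [324.3 195. ] [335.8 198.8]
-0.096 0 0.09 L 321.6 R 338.1 T 182.1 B 211.6 hub end [324.1 195.3] [336.  198.4]
-0.096 -0.003 0 L 319.7 R 338.3 T 181.9 B 211.3 hub end [323.5 194.7] [334.9 198.5]
-0.096 -0.003 0.09 L 320.7 R 337.3 T 181.9 B 211.3 hub end [323.2 195.1] [335.1 198.2]
-0.104 0 0 L 321.7 R 340.3 T 180.8 B 210.1 hub end [325.5 193.6] [336.9 197.3]
-0.104 0 0.09 L 322.8 R 339.2 T 180.7 B 210.1 hub end [325.2 193.9] [337.1 197. ]
-0.104 -0.003 0 L 320.9 R 339.4 T 180.5 B 209.8 hub end [324.6 193.3] [336. 197.]
-0.104 -0.003 0.09 L 321.9 R 338.4 T 180.5 B 209.8 hub end [324.4 193.6] [336.3 196.7]
```

```bash
python3 -m creep '[0.62,-0.0009,-0.0066,0.0015,0, 0.62,-0.0009,-0.0066,0,0, 0.62,0,0,0,0]' 3; python3 -c "
from wf import *
st()
c=cam('side');u0,v0,u1,v1=(305,170,355,220);F=12
im=cv2.resize(c['image'][v0:v1,u0:u1],None,fx=F,fy=F,interpolation=cv2.INTER_LANCZOS4);save(im,'pics/s12.png')
"
```

```text
time: 13.0
tool_pos: [0.5022, 0.0921, 0.0457]
tool_rot: [3.111, 0.011, 1.443]
contact_force: [0.3, -1.3, 0.7]
opening: 0.0572
along -0.1025 lat -0.0015 rel 0.0009 z 0.0457 roll/pitch 3.111 0.011 open 0.0572 F [ 0.31 -1.34  0.71] t 13.0
F along -1.29 lat -0.48
```

View pics/s12.png

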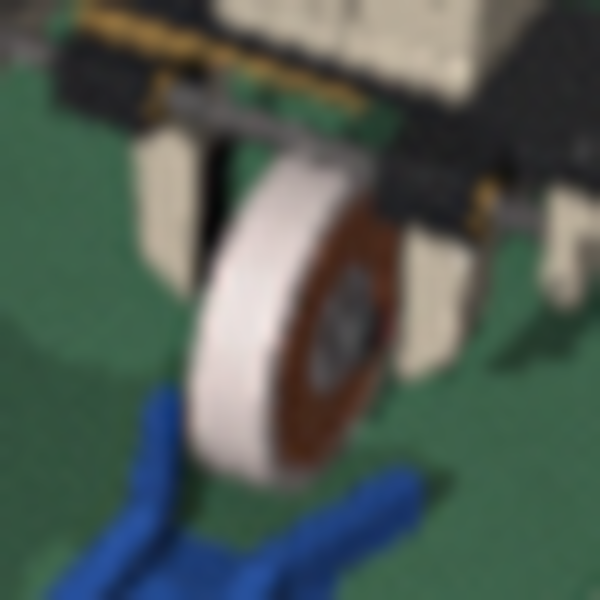

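```bash
python3 -m creep '[0.47,0,0,0,0, 0.45,0,0,0,0, 0.2,0,0,0,0, 0,0,0,0,0, 0,0,0,0,0]' 4; python3 -c "
from wf import *
st()
c=cam('side');u0,v0,u1,v1=(305,170,355,220);F=12
im=cv2.resize(c['image'][v0:v1,u0:u1],None,fx=F,fy=F,interpolation=cv2.INTER_LANCZOS4);save(im,'pics/s13.png')
"
```

```text
time: 13.68
tool_pos: [0.5024, 0.0926, 0.0457]
tool_rot: [3.111, 0.011, 1.444]
contact_force: [-0.6, 0.0, -0.1]
opening: 0.0398
along -0.1021 lat -0.0017 rel 0.0014 z 0.0457 roll/pitch 3.111 0.011 open 0.0398 F [-0.63  0.03 -0.08] t 13.675
F along -0.06 lat 0.63
```

View pics/s13.png

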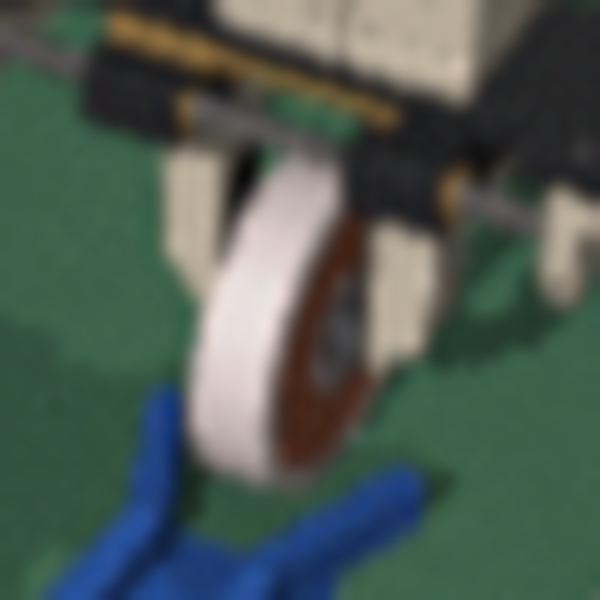

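```bash
python3 -m creep '[0,0.001,0.012,0,0.008, 0,0.0011,0.012,0,0, 0,0.0013,0.0119,0,-0.008, 0,0.0015,0.0119,0.0008,0]' 3; python3 -c "
from wf import *
st()
c=cam('side');u0,v0,u1,v1=(295,170,355,230);F=10
im=cv2.resize(c['image'][v0:v1,u0:u1],None,fx=F,fy=F,interpolation=cv2.INTER_LANCZOS4);save(im,'pics/s14.png')
"
```

```text
time: 14.22
tool_pos: [0.5077, 0.1434, 0.0466]
tool_rot: [3.11, 0.011, 1.443]
contact_force: [0.8, -0.7, 2.2]
opening: 0.04
along -0.0510 lat -0.0004 rel 0.0007 z 0.0466 roll/pitch 3.110 0.011 open 0.0400 F [ 0.85 -0.71  2.16] t 14.225
F along -0.59 lat -0.93
```

View pics/s14.png

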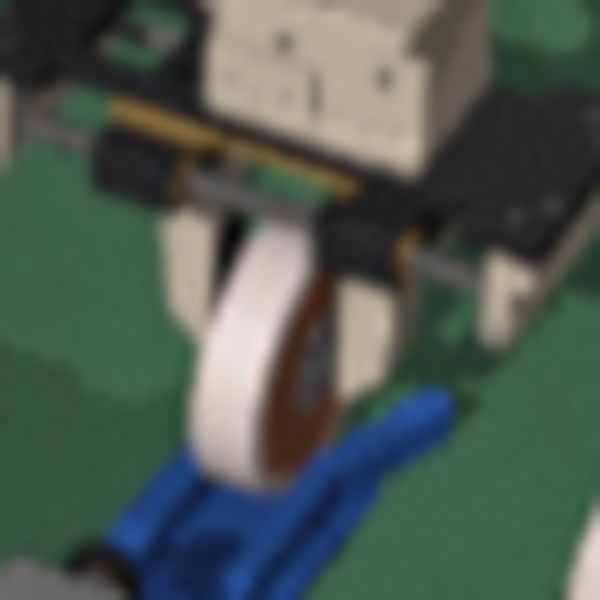

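```bash
python3 -m creep '[0,0.0015,0.0119,0.0012,0, 0,0.0015,0.0119,0.0012,0, 0,0.0015,0.0119,0.0012,0]' 3; python3 -c "
from wf import *
st()
c=cam('side');u0,v0,u1,v1=(295,170,355,230);F=10
im=cv2.resize(c['image'][v0:v1,u0:u1],None,fx=F,fy=F,interpolation=cv2.INTER_LANCZOS4);save(im,'pics/s15.png')
"
```

```text
time: 14.65
tool_pos: [0.5124, 0.1825, 0.0504]
tool_rot: [3.111, 0.011, 1.444]
contact_force: [0.0, -1.2, -0.4]
opening: 0.04
along -0.0116 lat -0.0001 rel 0.0011 z 0.0504 roll/pitch 3.111 0.011 open 0.0400 F [ 0.05 -1.2  -0.35] t 14.65
F along -1.19 lat -0.20
```

View pics/s15.png

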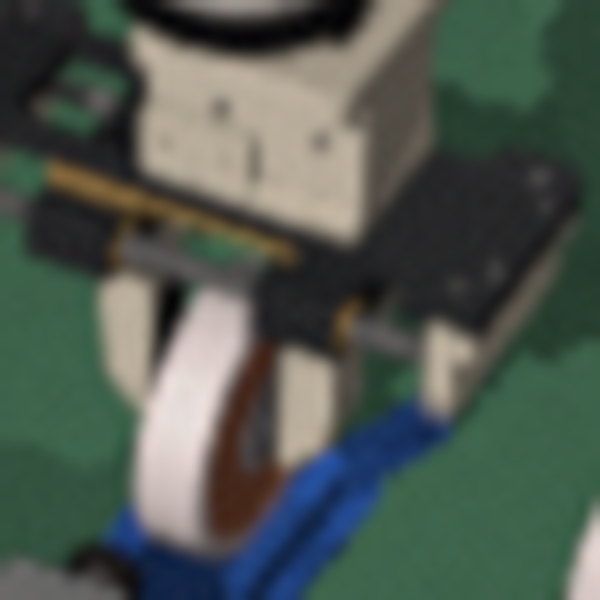

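```bash
python3 -m creep '[0,0.0013,0.0099,0.001,0, 0,0.001,0.0079,0,0, 0,0.001,0.0079,-0.0004,0]' 3; python3 -c "
from wf import *
st()
c=cam('side');u0,v0,u1,v1=(285,180,345,240);F=10
im=cv2.resize(c['image'][v0:v1,u0:u1],None,fx=F,fy=F,interpolation=cv2.INTER_LANCZOS4);save(im,'pics/s16.png')
"
```

```text
time: 15.08
tool_pos: [0.5158, 0.2111, 0.0509]
tool_rot: [3.111, 0.01, 1.444]
contact_force: [1.0, 0.1, -1.9]
opening: 0.0398
along 0.0173 lat 0.0002 rel 0.0014 z 0.0509 roll/pitch 3.111 0.010 open 0.0398 F [ 1.04  0.11 -1.94] t 15.075
F along 0.24 lat -1.02
```

View pics/s16.png

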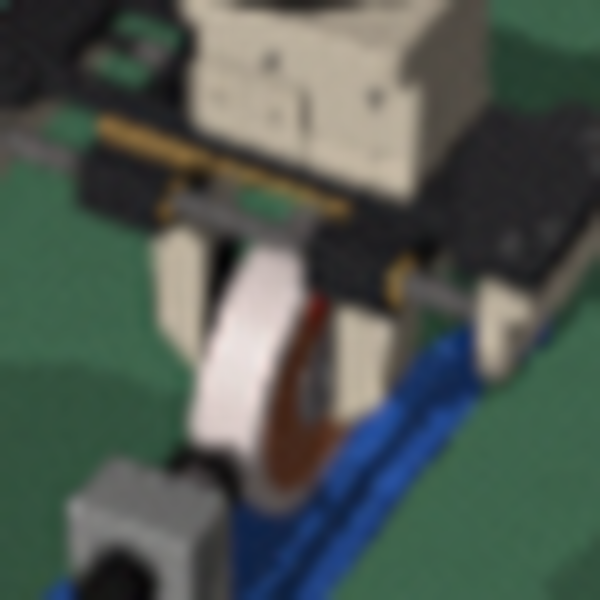

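```bash
for k in 1; do python3 -m creep '[0,0.0004,0.003,-0.0006,0, 0,0.0004,0.003,-0.0003,0]' 3; done; python3 -c "
from plan import *
st()"; python3 -m creep '[0,0.0004,0.003,-0.0003,0]' 3; python3 -c "
from plan import *
st()"
```

```text
time: 15.38
tool_pos: [0.517, 0.2184, 0.0501]
tool_rot: [3.11, 0.009, 1.444]
contact_force: [-0.1, -1.8, 0.1]
opening: 0.0399
along 0.0246 lat -0.0000 rel 0.0017 z 0.0501 roll/pitch 3.110 0.009 open 0.0399 F [-0.12 -1.81  0.07] t 15.375
F along -1.81 lat -0.12
time: 15.5
tool_pos: [0.5172, 0.2207, 0.0498]
tool_rot: [3.111, 0.011, 1.444]
contact_force: [-0.0, -4.0, 0.4]
opening: 0.0401
along 0.0269 lat 0.0001 rel 0.0017 z 0.0498 roll/pitch 3.111 0.011 open 0.0401 F [-0.02 -4.02  0.42] t 15.5
F along -3.99 lat -0.49
```

```bash
python3 -c "
from wf import *
st()
c=cam('side');u0,v0,u1,v1=(285,185,335,235);F=12
im=cv2.resize(c['image'][v0:v1,u0:u1],None,fx=F,fy=F,interpolation=cv2.INTER_LANCZOS4);save(im,'pics/s17.png')
st()
"
```

```text
along 0.0269 lat 0.0001 rel 0.0017 z 0.0498 roll/pitch 3.111 0.011 open 0.0401 F [-0.02 -4.02  0.42] t 15.5
F along -3.99 lat -0.49
along 0.0273 lat 0.0001 rel 0.0017 z 0.0497 roll/pitch 3.111 0.010 open 0.0394 F [-0.59 -3.49 -0.02] t 15.55
F along -3.54 lat 0.14
```

View pics/s17.png

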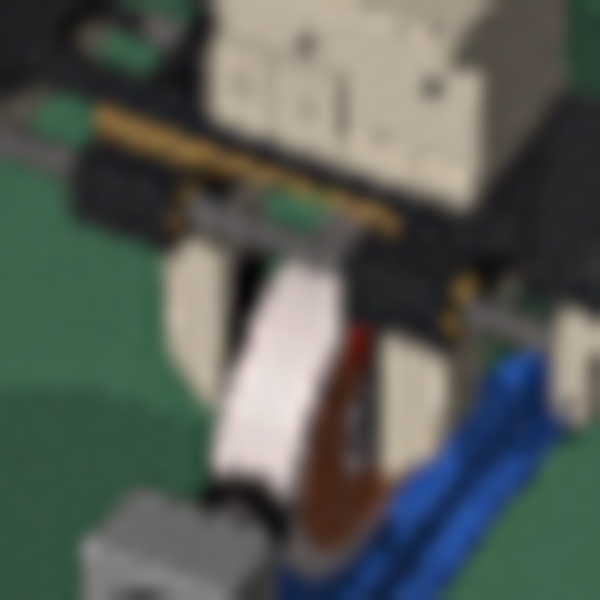

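```bash
python3 -m creep '[0,0,0,0,0, 0,0,0,0,0]' 13; python3 -c "
from plan import *
st()"; python3 -m creep '[0,0.0002,0.001,0,0]'; python3 -c "
from plan import *
st()";  python3 -m creep '[0,0.0002,0.0015,0,0]'; python3 -c "
from plan import *
st()"
```

```text
time: 15.8
tool_pos: [0.5172, 0.221, 0.0497]
tool_rot: [3.111, 0.01, 1.444]
contact_force: [-0.5, -1.7, -0.3]
opening: 0.0399
along 0.0272 lat 0.0001 rel 0.0012 z 0.0497 roll/pitch 3.111 0.010 open 0.0399 F [-0.51 -1.74 -0.32] t 15.8
F along -1.79 lat 0.29
time: 15.92
tool_pos: [0.5172, 0.2212, 0.0497]
tool_rot: [3.111, 0.011, 1.444]
contact_force: [-0.7, -8.2, 2.2]
opening: 0.0398
along 0.0274 lat 0.0001 rel 0.0014 z 0.0497 roll/pitch 3.111 0.011 open 0.0398 F [-0.68 -8.21  2.17] t 15.925
F along -8.23 lat -0.38
time: 16.05
tool_pos: [0.5172, 0.2212, 0.0497]
tool_rot: [3.112, 0.014, 1.444]
contact_force: [-0.6, -9.9, 3.6]
opening: 0.0398
along 0.0274 lat 0.0001 rel 0.0018 z 0.0497 roll/pitch 3.112 0.014 open 0.0398 F [-0.56 -9.87  3.63] t 16.05
F along -9.86 lat -0.71
```

```bash
python3 -m creep '[0,0.0003,0.002,0,0]'; python3 -c "
from plan import *
st()";  python3 -m creep '[0,0.0003,0.002,0,0]'; python3 -c "
from plan import *
st()"
```

```text
time: 16.18
tool_pos: [0.5173, 0.2213, 0.0497]
tool_rot: [3.113, 0.017, 1.445]
contact_force: [-0.0, -12.7, 3.0]
opening: 0.0396
along 0.0275 lat 0.0000 rel 0.0021 z 0.0497 roll/pitch 3.113 0.017 open 0.0396 F [ -0.02 -12.67   3.02] t 16.175
F along -12.57 lat -1.60
time: 16.3
tool_pos: [0.5173, 0.2212, 0.0497]
tool_rot: [3.114, 0.021, 1.445]
contact_force: [-0.4, -11.6, 2.8]
opening: 0.0399
along 0.0275 lat 0.0000 rel 0.0023 z 0.0497 roll/pitch 3.114 0.021 open 0.0399 F [ -0.39 -11.61   2.84] t 16.3
F along -11.56 lat -1.10
```

```bash
python3 -m creep '[0,0.0003,0.0023,0,0, 0,0.0003,0.0023,0,0]'; python3 -c "
from plan import *
st()";  python3 -m creep '[0,0.0003,0.0023,0,0, 0,0.0003,0.0023,0,0]'; python3 -c "
from plan import *
st()";python3 -m creep '[0,0.0003,0.0023,0,0, 0,0.0003,0.0023,0,0]'; python3 -c "
from plan import *
st()"
```

```text
time: 16.55
tool_pos: [0.5173, 0.2212, 0.0495]
tool_rot: [3.116, 0.029, 1.445]
contact_force: [-0.4, -12.2, 3.5]
opening: 0.0394
along 0.0274 lat 0.0001 rel 0.0028 z 0.0495 roll/pitch 3.116 0.029 open 0.0394 F [ -0.43 -12.24   3.47] t 16.55
F along -12.20 lat -1.14
time: 16.8
tool_pos: [0.5173, 0.2212, 0.0495]
tool_rot: [3.118, 0.036, 1.446]
contact_force: [-0.7, -12.0, 3.8]
opening: 0.0399
along 0.0274 lat -0.0000 rel 0.0031 z 0.0495 roll/pitch 3.118 0.036 open 0.0399 F [ -0.67 -11.95   3.81] t 16.8
F along -11.94 lat -0.86
time: 17.05
tool_pos: [0.5174, 0.2212, 0.0495]
tool_rot: [3.12, 0.044, 1.446]
contact_force: [-0.8, -12.0, 2.9]
opening: 0.0395
along 0.0274 lat -0.0001 rel 0.0035 z 0.0495 roll/pitch 3.120 0.044 open 0.0395 F [ -0.8  -12.05   2.87] t 17.05
F along -12.05 lat -0.75
```

```bash
python3 -m creep '[0,0.0003,0.0025,0,0]'; python3 -c "
from plan import *
for k in range(4):
    st(); read_camera('side')
st()" | grep along
```

```text
time: 17.18
tool_pos: [0.5174, 0.2213, 0.0494]
tool_rot: [3.121, 0.048, 1.446]
contact_force: [-0.7, -13.6, 1.9]
opening: 0.0395
along 0.0275 lat -0.0001 rel 0.0036 z 0.0494 roll/pitch 3.121 0.048 open 0.0395 F [ -0.74 -13.59   1.94] t 17.175
F along -13.57 lat -1.01
along 0.0275 lat -0.0001 rel 0.0036 z 0.0494 roll/pitch 3.121 0.048 open 0.0397 F [ -0.71 -13.78   3.79] t 17.225
F along -13.76 lat -1.05
along 0.0275 lat -0.0001 rel 0.0037 z 0.0494 roll/pitch 3.121 0.048 open 0.0396 F [ -0.76 -13.69   2.48] t 17.275
F along -13.68 lat -0.99
along 0.0275 lat -0.0000 rel 0.0037 z 0.0494 roll/pitch 3.121 0.048 open 0.0394 F [  0.03 -12.31   3.01] t 17.325
F along -12.20 lat -1.60
along 0.0275 lat -0.0001 rel 0.0036 z 0.0494 roll/pitch 3.121 0.048 open 0.0394 F [ -0.95 -12.23   3.23] t 17.375
F along -12.25 lat -0.62
```

```bash
python3 -m creep '[0,0.0003,0.0026,0,0]'; python3 -c "
from plan import *
for k in range(12):
    read_camera('side')
    s=telemetry.observe();print(s['time'],s['contact_force'].round(1),s['opening'].round(4))
st()"
```

```text
time: 17.5
tool_pos: [0.5174, 0.2213, 0.0494]
tool_rot: [3.122, 0.052, 1.446]
contact_force: [-0.6, -13.9, 2.4]
opening: 0.0398Traceback (most recent call last):
  File "<string>", line 5, in <module>
    s=telemetry.observe();print(s['time'],s['contact_force'].round(1),s['opening'].round(4))
                                                                      ^^^^^^^^^^^^^^^^^^
AttributeError: 'float' object has no attribute 'round'
```

```bash
python3 -c "
from plan import *
for k in range(12):
    read_camera('side')
    s=telemetry.observe();print(s['time'],s['contact_force'].round(1),round(s['opening'],4))
st()"
```

```text
17.6 [ -1.  -13.5   3. ] 0.0398
17.65 [ -0.6 -13.3   2.9] 0.0397
17.7 [ -0.8 -13.    2.6] 0.0398
17.75 [ -0.1 -14.1   2.6] 0.0393
17.8 [ -1.1 -14.4   3.7] 0.0393
17.85 [ -1.2 -12.7   2.6] 0.0398
17.9 [ -0.3 -13.1   3. ] 0.0397
17.95 [ -0.2 -13.1   2.7] 0.0398
18.0 [ -0.5 -12.9   3. ] 0.0394
18.05 [ -0.6 -14.7   2.8] 0.0398
18.1 [ -1.  -14.3   3.5] 0.0396
18.15 [ -0.7 -13.4   2.6] 0.0398
along 0.0275 lat -0.0000 rel 0.0038 z 0.0494 roll/pitch 3.122 0.052 open 0.0398 F [ -0.7  -13.42   2.59] t 18.15
F along -13.40 lat -1.02
```

```bash
python3 -m creep '[0,0,0,0,0, 0,0,0,0,0]' 3; python3 -c "
from plan import *
st()"; python3 -m creep '[0.5,0,0,0,0, 0.6,0,0,0,0, 0.75,0,0,0,0, 1,0,0,0,0, 1,0,0,0,0, 1,0,0,0,0]' 3;  python3 -c "
from plan import *
st()
c=cam('side');u0,v0,u1,v1=(280,175,340,235);F=10
im=cv2.resize(c['image'][v0:v1,u0:u1],None,fx=F,fy=F,interpolation=cv2.INTER_LANCZOS4);save(im,'pics/s18.png')"
```

```text
time: 18.4
tool_pos: [0.5174, 0.2213, 0.0494]
tool_rot: [3.122, 0.052, 1.445]
contact_force: [0.0, -0.4, -0.1]
opening: 0.0398
along 0.0275 lat -0.0001 rel 0.0028 z 0.0494 roll/pitch 3.122 0.052 open 0.0398 F [ 0.04 -0.37 -0.12] t 18.4
F along -0.36 lat -0.08
time: 19.15
tool_pos: [0.5176, 0.2226, 0.0496]
tool_rot: [3.121, 0.05, 1.446]
contact_force: [0.2, 0.5, 0.8]
opening: 0.0891
along 0.0289 lat -0.0002 rel 0.0036 z 0.0496 roll/pitch 3.121 0.050 open 0.0891 F [0.24 0.5  0.76] t 19.15
F along 0.52 lat -0.18
```

View pics/s18.png

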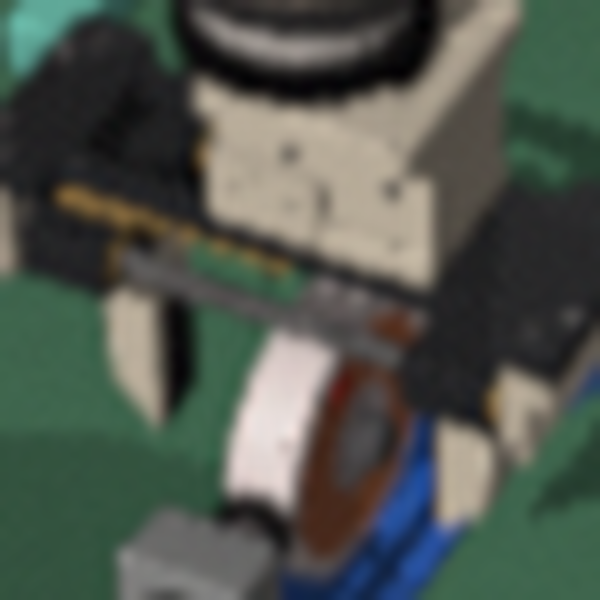

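```bash
python3 -m creep '[1,0,0,0.005,0, 1,0,0,0.01,0, 1,0,0,0.015,0]' 3;  python3 -c "
from plan import *
st()
c=cam('side');u0,v0,u1,v1=(280,175,340,235);F=10
im=cv2.resize(c['image'][v0:v1,u0:u1],None,fx=F,fy=F,interpolation=cv2.INTER_LANCZOS4);save(im,'pics/s19.png')"
```

```text
time: 19.58
tool_pos: [0.5171, 0.2224, 0.0805]
tool_rot: [3.123, 0.051, 1.446]
contact_force: [0.2, -0.1, -0.2]
opening: 0.0918
along 0.0286 lat 0.0004 rel 0.0036 z 0.0805 roll/pitch 3.123 0.051 open 0.0918 F [ 0.18 -0.13 -0.19] t 19.575
F along -0.11 lat -0.19
```

View pics/s19.png

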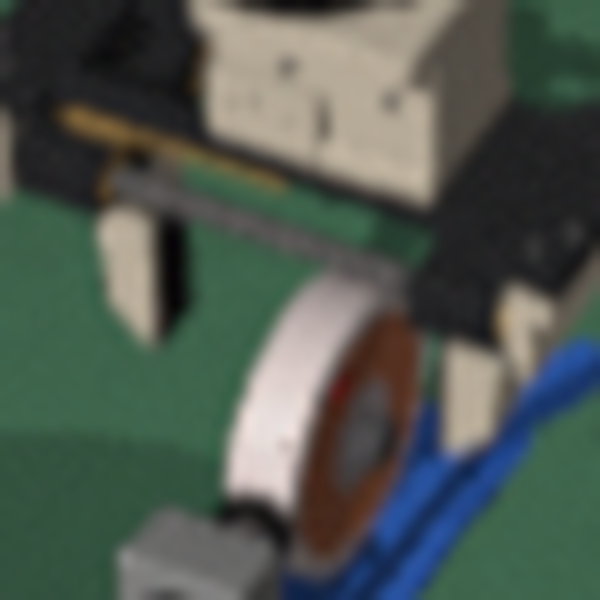

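```bash
python3 -m creep '[1,0,0,0.025,0, 1,0,0,0.03,0, 1,0,0,0.03,0, 1,0,0,0.03,0, 1,0,0,0.02,0, 1,-0.02,-0.03,0.02,0, 1,-0.02,-0.04,0.01,0, 1,-0.02,-0.04,0,0, 1,-0.02,-0.04,0,0, 1,-0.02,-0.04,0,0, 1,0,-0.04,0,0, 1,0,0,0,0]' 3;  python3 -c "
from plan import *
st()
c=cam('side');u0,v0,u1,v1=(270,160,390,260);F=6
im=cv2.resize(c['image'][v0:v1,u0:u1],None,fx=F,fy=F,interpolation=cv2.INTER_LANCZOS4);save(im,'pics/s20.png')
c=cam('top');save(c['image'],'pics/t20.png')
u0,v0,u1,v1=(240,150,360,240);im=cv2.resize(c['image'][v0:v1,u0:u1],None,fx=F,fy=F,interpolation=cv2.INTER_LANCZOS4);save(im,'pics/t20c.png')"
```

```text
time: 21.12
tool_pos: [0.4153, -0.0127, 0.2635]
tool_rot: [3.102, 0.046, 1.447]
contact_force: [0.5, -0.4, -1.1]
opening: 0.0915
along -0.2176 lat 0.0713 rel 0.0045 z 0.2635 roll/pitch 3.102 0.046 open 0.0915 F [ 0.48 -0.45 -1.08] t 21.125
F along -0.38 lat -0.54
```

View pics/s20.png

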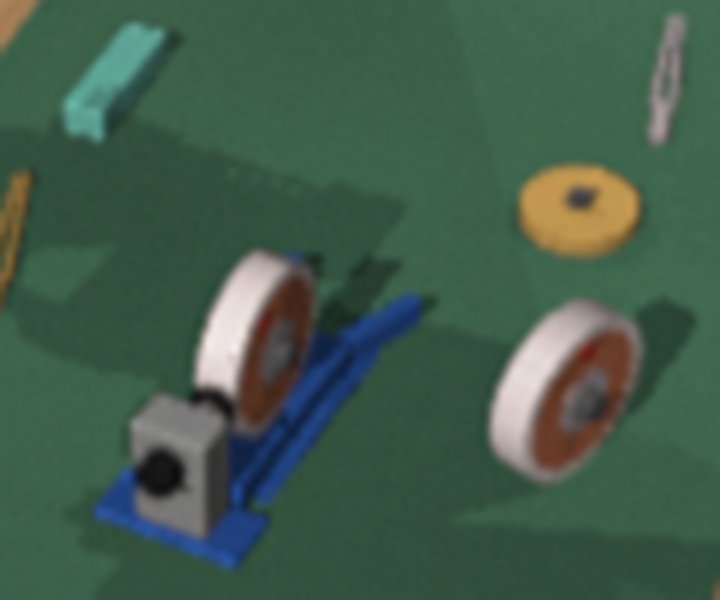

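View pics/t20.png

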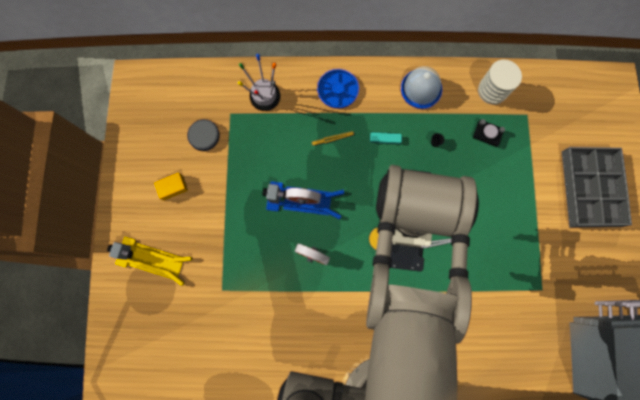

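View pics/t20c.png

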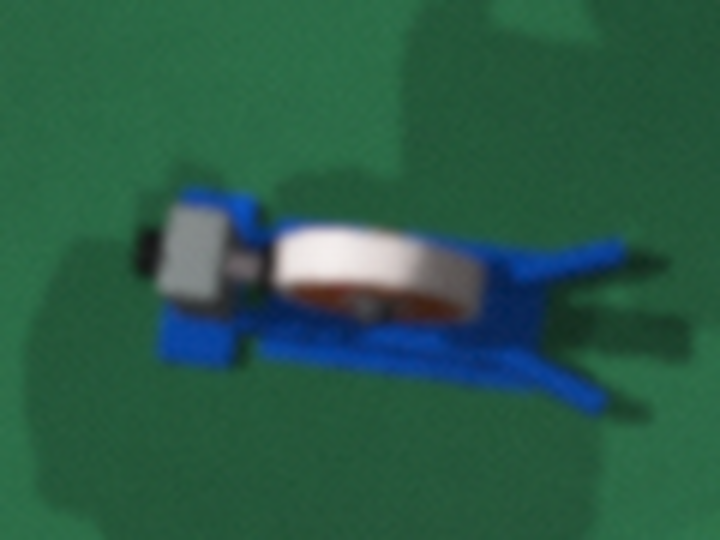

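```bash
python3 - <<'E'
from wf import *
cs=[cam("top"),cam("side")]
rois=[(284,183,325,206),(300,198,326,236)]
ms=[]
for c,(u0,v0,u1,v1) in zip(cs,rois):
    i=c["image"][v0:v1,u0:u1].astype(int); m=((i[...,0]>i[...,1])&(i[...,0]>.8*i[...,2])).astype(np.uint8)
    n,l,s,_=cv2.connectedComponentsWithStats(m); ms.append((l==1+np.argmax(s[1:,4])).astype(float))
x0=np.array([.5165,.217,1.4425,0.]);D=np.diag([.004,.004,.05,.05])
for k in([0],[0,1]):
    r=minimize(lambda p:cost([cs[j] for j in k],wheel(p[0],p[1],p[2],.0495,p[3]),[ms[j] for j in k],[rois[j] for j in k]),x0,method="Nelder-Mead",options=dict(initial_simplex=np.vstack([x0,x0+D]),xatol=1e-5,fatol=1e-6))
    d=r.x[:2]-O;a,b=np.cos(Y),np.sin(Y);print(k,r.x.round(4),round(r.fun,3),"along %.4f lat %.4f"%(d@[a,b],d@[-b,a]))
i0=cs[0]["image"].astype(int)
import time
print(telemetry.observe()["time"])
E
python3 -m creep '[1,0,0,0,0, 1,0,0,0,0, 1,0,0,0,0, 1,0,0,0,0]'; python3 -c "
from h import *
a=cv2.imread('pics/t20c.png'); c=cam('top');b=cv2.cvtColor(cv2.resize(c['image'][150:240,240:360],None,fx=6,fy=6,interpolation=cv2.INTER_LANCZOS4),cv2.COLOR_RGB2BGR)
print(np.abs(cv2.GaussianBlur(a,(0,0),4).astype(int)-cv2.GaussianBlur(b,(0,0),4)).max())"
```

```text
[0] [ 0.5172  0.2151  1.4474 -0.0485] 0.036 along 0.0214 lat -0.0007
[0, 1] [ 0.5176  0.2145  1.4399 -0.0439] 0.076 along 0.0208 lat -0.0012
21.325
time: 21.82
tool_pos: [0.4157, -0.0078, 0.2626]
tool_rot: [3.104, 0.045, 1.456]
contact_force: [-0.8, -0.3, -0.6]
opening: 0.0918
12
```

```bash
python3 -c "
from cell import workorder,telemetry
print(workorder.hand_in()); print(telemetry.observe()['time'])"
```

```text
the job is handed in; nothing more can be done
None
the job is handed in; nothing more can be done
```

The job is handed in at about 22 s of the allowed 64. The wheel stands in the slot of the blue stand, past the crest and against the pad.

**What I did:** I pinched the right-hand wheel by its hub ends at 3–4 N and rolled it along the mat in an S-curve. The red mark turned with it. I re-gripped once on the flat, because the hub had crept about 10 mm back in the pads, then rolled it through the mouth and over the crest until it met the pad. With about 13 N of grip I pushed steadily, released, and backed off.

**Last checks:**
- **Push:** the wrist read 12–14.7 N for over a second, never above 15 N. The force on the pad itself was not measured. I put it about 0–2.5 N lower because of floor friction.
- **Position:** the cameras put the wheel's centre at stand x ≈ 21 mm, about 1 mm off the slot's centre line, with both ends of the travel as expected for a wheel on the pad.
- **After release:** the wheel stayed put over the last views, with the gripper well clear and touching nothing. The bystanders I could see looked unmoved. The arm partly hid the spare disc and steel tweezers in the last top view, but they looked in place in the side view.

**Failed or in doubt:**
- **Missed first grip:** the first close shut past the hub (33 mm opening instead of 40) because the fingertips sat about 10–15 mm higher than given. It nudged the wheel by a few mm.
- **Possible brief lift:** part-way along, a downward pull of about 4 N on the tool suggests the pinch carried most of the wheel's weight for a moment, and may have lifted it by under 1–2 mm before I lowered the gripper.
- **Lean:** the final fit shows a lean of about 2.5 degrees, which is near the resolution of the pictures.

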